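# Strip the drill fixture, gauge its jig plate and pack the set

## Robot

A 6-joint arm with a two-finger parallel gripper is mounted at the origin on the work surface. World frame = base frame: x ahead of the robot, y to its left, z up, the work surface at z = 0. Lengths are in m, angles in rad, forces in N, time in s.
With the tool pointing down it reaches from about 0.25 to 0.725 m from the base axis. Payload 4 kg.
Tool frame: the origin (TCP) lies at the very end of the fingers, on their centre line; the grasp point (between the pads) lies bot.grasp_offset behind it (bot.grasp_offset is the distance from the TCP to the grasp point, in m); z points along the fingers, y is the direction in which the jaws open and shut (so a half turn about z gives the same grasp; the last joint's range is limited). The gripper opens to 85 mm and grips with 20 to 120 N. Pads are 22 mm wide; open, the fingers measure 114 mm over their backs; the gripper's body (76 mm by 85 mm) begins 54 mm behind the grasp point. The pads swing forward as they close: fully open they stand 13 mm farther back than shut.
Start: joints at [1.278, 0.241, 0.005, 1.335, 0, 1.571], TCP at [0.144, 0.479, 0.204] pointing down, gripper open.
Joint ranges: [-2.72, 2.72], [-1.05, 1.87], [-1.09, 1.28], [-1.99, 2.15], [-1.42, 1.44], [-3.14, 3.14]. Speed limits (rad/s): [2.79, 2.79, 3.14, 3.14, 3.14, 3.14].

## Interface

Orientations are given as a unit quaternion [x, y, z, w].
In Python, from workcell import bot gives the robot as it stands. The module is installed in compiled form; this text tells all that it offers.
- The arm moves only by the shell command python3 -m jog 'ROWS' [OPENING]. ROWS is JSON, a list that holds one entry, the list of rows, each a list of 6 numbers: the shift along the tool's x, y, z in m, then the turn, a rotation vector about the tool's x, y, z in degrees. In form: [[[dx, dy, dz, wx, wy, wz], ...]]. A call has 1 to 12 rows; each row shifts and turns the pose as measured when the row begins, along the tool's axes as they then stand; what a row does not reach is not made up. A row lasts 1/8 s, in which the tool goes at most 62.5 mm and 10.7 degrees, less where a joint would pass 70% of its speed; a pose out of reach is approached as far as the arm can. A call is refused whole if a number of a shift passes 0.0625 or a number of a turn 10.7, either way. A call with a gripper value outside its range is refused whole. OPENING is the finger opening in m, from 0 to 0.0854, set as the call begins (- or left out, the last holds). The fingers move at their own pace and stop on an object; the grip force is fixed at half the most. Time passes only in rows, so rows that do not move let the fingers close. It gives the time, the measured TCP pose, the force and the opening at its end, in the units of the state.
- bot.get_obs(): the state, without advancing time (a new reading comes with each control period).
- bot.camera(name): name is "scene" or "top"; returns a dict with "pixels" (420x560x3 uint8, red, green, blue), "fx", "fy", "cx", "cy" (pixels), "rvec" (rotation vector, rad) and "tvec" (3), from world to camera coordinates, as OpenCV has them. Camera axes: x right, y down, z forward; pixel columns grow to the right and rows downward; lengths in m; the calibration is good to about 2 mm. A picture is of the moment at which its call begins. There is no depth.
- bot.job_done(): hands the job in, once; it reports no verdict.
The state is a dict: "clock": time; "joint_pos": joint angles; "joint_vel": joint speeds; "tau": joint torques, N m; "eef_pos": TCP position; "tool_rot": TCP orientation; "ft_force": force on the tool from outside, world axes, zero at the start; "ft_torque": the same for the moment, N m; "grip_width": finger opening in m.
Only numpy, scipy, OpenCV 4.12 (cv2) and the standard library are available. Lean on these libraries where they do the work, as an engineer would, in place of code of your own. Each camera call takes 0.05 s, during which the arm holds its last target. There are 200 camera calls.

## Task

Strip the drill fixture and pack its set in the sheet-metal tray: pull up the fixture's sprung plunger and twist it so that it stays latched open by itself, draw out the jig plate, lay it flat on the height gauge's anvil with its tongue under the foot, let go of it, and press the foot down onto the tongue for a second to read it. Then lay the plate flat in the tray, stand every work rest hanging on the rack upright in the tray, put the riser block in too, and leave the plunger dropped fully home and the gauge foot sprung back up. Do not disturb the oil bottle.

Things in the scene. Friction and masses are not known exactly. Their poses are not given: they have to be found in the camera images.
- fixture: drill fixture, fixed to the bench: grey base slab (x -55 to +130, y -50 to +50, 20 thick) with a dark bridge (x 62 to 118, 78 wide, top 46 above the bench, feet either side leaving a tunnel 50 wide and 16 high over the slab) across it. Origin on the bench under the jig plate's grip rib; the plate is drawn out along the fixture's -x. z up. The plunger's axis stands at x = +90.
- plunger (a joint): lift of the index plunger in m: 0 = home, pin through the plate's tongue; up to 0.026. A spring pulls it down with about 6 N at home and 13 N at full lift. Two steel lands 16 mm high beside a slot hold the knob's cross dog: raise it 0.018 or more, twist, let it down, and it stays at about 0.016 (then the pin is 4 mm clear of the plate). Turned back over the slot it drops to 0.
- plunger_knob (a joint): twist of the plunger's knob in rad, positive anticlockwise from above, stops at 0 and 1.62. Below about 0.35 the dog lies over (or in) the slot; beyond 0.6 it rests safely on the lands. While the plunger is down the slot keeps it below about 0.35.
- knob_grip (a point): centre of the plunger's black T-bar knob: bar 60 long (along its x), 14 thick (y), 28 high; 98 above the bench when home. At twist 0 the bar lies along the fixture's x. The lands' tops are 12 below the bar's underside when home.
- plate: steel jig plate, 0.5 kg, 12 thick: body 100 x 76 (x -50 to +50), tongue 44 wide (x +50 to +125) with a square 14 mm hole at x = +90. Grip rib on top over the origin: 44 long in x, 14 thick in y, top 52 above the underside. Origin in the underside below the rib. It starts on the fixture's slab with its tongue in the tunnel, pin in the hole; drawn more than 65 along the fixture's -x it is free of the bridge.
- gauge_stand: height gauge, fixed to the bench: anvil slab 12 thick (x -125 to +65, y -50 to +50), column at x = +47 and an arm (95 to 120 above the bench) carrying the sprung foot. Origin on the bench under the foot's axis. Lay the plate in from the -x side, its x along the gauge's x, origin at about x = -90, so that the foot comes down on its tongue.
- gauge (a joint): downward travel of the gauge foot in m. Foot 30 x 34, its underside 55 above the anvil when parked (0); a spring of about 2.5 N parked, 5 N at the plate, lifts it back to 0. It reads 0.043 when the foot stands on the tongue of the plate lying flat on the anvil.
- gauge_cap (a point): centre of the top of the gauge's round black push cap (38 diameter), on the foot's rod, 195 above the bench when parked. Press it straight down.
- rack: rack, fixed to the bench: a rail along its y, 160 above the bench, with three pegs (10 diameter) at y = -80, 0, +80 pointing to its -x, 103 long, the last 5 mm of length turned up by 10. Origin on the bench below the rail's middle.
- rest1: work rest (as many as there are, one to three, hang on the rack's pegs), steel, 0.3 kg: foot 50 (x) x 60 (y) x 12 with an upright web 10 (x) x 44 (y) up to 136 above the underside, and a window 24 wide from 70 to 114 above the underside through which the peg passes along x. Origin in the middle of the foot's underside. Hanging, its underside is 51 above the bench, about 62 in front of the rail; raised 12 to 30 it can be drawn off along the rack's -x by 60 or more.
- rest2: work rest (as many as there are, one to three, hang on the rack's pegs), steel, 0.3 kg: foot 50 (x) x 60 (y) x 12 with an upright web 10 (x) x 44 (y) up to 136 above the underside, and a window 24 wide from 70 to 114 above the underside through which the peg passes along x. Origin in the middle of the foot's underside. Hanging, its underside is 51 above the bench, about 62 in front of the rail; raised 12 to 30 it can be drawn off along the rack's -x by 60 or more.
- rest3: work rest (as many as there are, one to three, hang on the rack's pegs), steel, 0.3 kg: foot 50 (x) x 60 (y) x 12 with an upright web 10 (x) x 44 (y) up to 136 above the underside, and a window 24 wide from 70 to 114 above the underside through which the peg passes along x. Origin in the middle of the foot's underside. Hanging, its underside is 51 above the bench, about 62 in front of the rail; raised 12 to 30 it can be drawn off along the rack's -x by 60 or more.
- block: stepped aluminium riser block, 0.2 kg, 80 (x) x 40 (y): 20 high, 36 high over x -10 to +40. Origin in the middle of its underside. Loose on the bench.
- tray: open sheet-metal tray, fixed, 250 (x) x 280 (y), walls 4 thick and 35 high, floor 4 above the bench. Origin below its middle. The rests stand taller than the plate and block, so these are best put in first.
- oil_bottle: bystander: small oil bottle 52 wide, 120 high, origin under its middle

How it is judged:
On the way, in this order (a step that is already met when the one before it is completed fails the run):
1. the plunger stays latched up, let go of, while the plate is still in the fixture (value of joint plunger above 0.013 m and value of joint plunger_knob above 0.4 rad and contact force between the fingers and plunger_knob below 0.1 N and horizontal distance between plate and fixture below 0.04 m), for 0.3 s.
2. the plate is drawn clear of the bridge (horizontal distance between plate and fixture above 0.07 m), for 0.2 s.
3. the plate lies free on the anvil and the gauge foot, pressed onto its tongue, reads its height (0.043, 2 mm either way) for half a second (value of joint gauge between 0.041 and 0.045 m and contact force between gauge and plate above 0.8 N and contact force between the fingers and plate below 0.1 N), for 0.5 s.
At the end, for the whole second after the job is handed in: The plate lies flat inside the tray (origin at floor height within 8 mm, tilt under 0.12 rad), every work rest present stands upright inside the tray (tilt under 0.15 rad), the block lies inside the tray, all at rest; the plunger is fully home (under 3 mm) and the gauge foot back up (under 5 mm) (value of joint plunger below 0.003 m and value of joint gauge below 0.005 m and x of plate in the frame of tray between -0.125 and 0.125 m and y of plate in the frame of tray between -0.11 and 0.11 m and z of plate in the frame of tray below 0.012 m and linear speed of each of plate, block, rest1, rest2, rest3 below 0.02 m/s and angle between plate's own z axis and vertical below 0.12 rad and x of block in the frame of tray between -0.12 and 0.12 m and y of block in the frame of tray between -0.13 and 0.13 m and z of block in the frame of tray below 0.05 m and x of rest1 in the frame of tray between -0.12 and 0.12 m and y of rest1 in the frame of tray between -0.13 and 0.13 m and z of each of rest1, rest2, rest3 in the frame of tray below 0.015 m and angle between each of rest1, rest2, rest3's own z axis and vertical below 0.15 rad and x of rest2 in the frame of tray between -0.12 and 0.12 m and y of rest2 in the frame of tray between -0.13 and 0.13 m and x of rest3 in the frame of tray between -0.12 and 0.12 m and y of rest3 in the frame of tray between -0.13 and 0.13 m); the robot touches nothing.
It fails at once if the oil bottle is pushed more than 40 mm or tipped (distance of oil_bottle from where it was at the start of the episode above 0.04 m or angle between oil_bottle's own z axis and vertical above 0.6 rad).
Of rest1, rest2, rest3 only 1 to 3 are there at a start; the rules pass over those that are not, and their reading is None.
At some moment in a run one of block may be knocked a few centimetres aside while the robot is not near it.
It also fails if it takes over 210 s, if anything falls off the work surface, if the arm or the gripper's body presses on something with over 40 N, if the wrist force passes 120 N, or if a joint passes its speed limit or range.

## Working session

There is one attempt and no reset: what is moved stays moved. The work goes in short steps, Python scripts to look and compute and a shell command to move; the robot and the scene stay as the last step left them, time stands still between calls to the robot, and variables do not carry over. Pictures are saved under pics/ and viewed, on a budget of 14 in all, crops included, one or two more only if the job needs it, and the job is handed in when it is done.

```bash
mkdir -p pics
cat > h.py <<'E'
import numpy as np, cv2
from scipy.spatial.transform import Rotation as R
from workcell import bot
def cam(n):
    c=bot.camera(n); K=np.array([[c['fx'],0,c['cx']],[0,c['fy'],c['cy']],[0,0,1]],float)
    Rm=cv2.Rodrigues(np.array(c['rvec'],float))[0]; return c['pixels'],K,Rm,np.array(c['tvec'],float).ravel()
def ray(K,Rm,t,uv,z):
    o=-Rm.T@t; d=Rm.T@np.linalg.inv(K)@np.array([uv[0],uv[1],1.]); return o+d*(z-o[2])/d[2]
def proj(K,Rm,t,P):
    q=(Rm@np.atleast_2d(P).T).T+t; q=q@K.T; return q[:,:2]/q[:,2:]
def save(px,f,crop=None,s=1):
    if crop: px=px[crop[1]:crop[3],crop[0]:crop[2]]
    cv2.imwrite(f,cv2.resize(px[:,:,::-1],None,fx=s,fy=s,interpolation=cv2.INTER_CUBIC))
def st():
    o=bot.get_obs(); print(o['clock'],np.round(o['eef_pos'],4),np.round(R.from_quat(o['tool_rot']).as_matrix(),3).tolist(),np.round(o['ft_force'],1),o['grip_width'])
E
python3 - <<'E'
from h import *
import pickle
d={n:cam(n) for n in('scene','top')}; pickle.dump(d,open('c0.pkl','wb'))
for n in d:
    save(d[n][0],f'pics/{n}0.png',None,1.42); print(n,d[n][1].tolist(),(-d[n][2].T@d[n][3]).round(3),d[n][2].round(2).tolist())
st(); print(bot.grasp_offset)
E
```

```text
scene [[468.51667363409814, 0.0, 284.80742286645295], [0.0, 468.51667363409814, 208.48279676197362], [0.0, 0.0, 1.0]] [1.056 0.34  1.072] [[-0.47, 0.88, -0.02], [0.73, 0.38, -0.57], [-0.5, -0.28, -0.82]]
top [[432.6853644034518, 0.0, 279.8745668827742], [0.0, 432.6853644034518, 205.91611171193773], [0.0, 0.0, 1.0]] [0.334 0.002 1.361] [[0.01, -1.0, -0.01], [-0.99, -0.01, -0.14], [0.14, 0.01, -0.99]]
0.1 [0.1441 0.4781 0.2035] [[-0.957, 0.289, -0.001], [0.289, 0.957, -0.002], [-0.0, -0.002, -1.0]] [ 0.3 -0.6 -0.5] 0.08511321341552067
0.0187
```

View pics/top0.png

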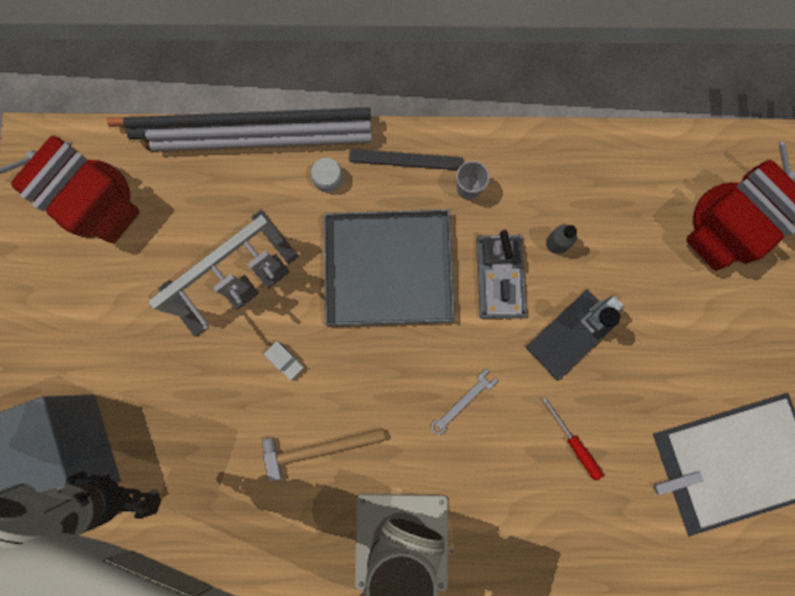

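View pics/scene0.png

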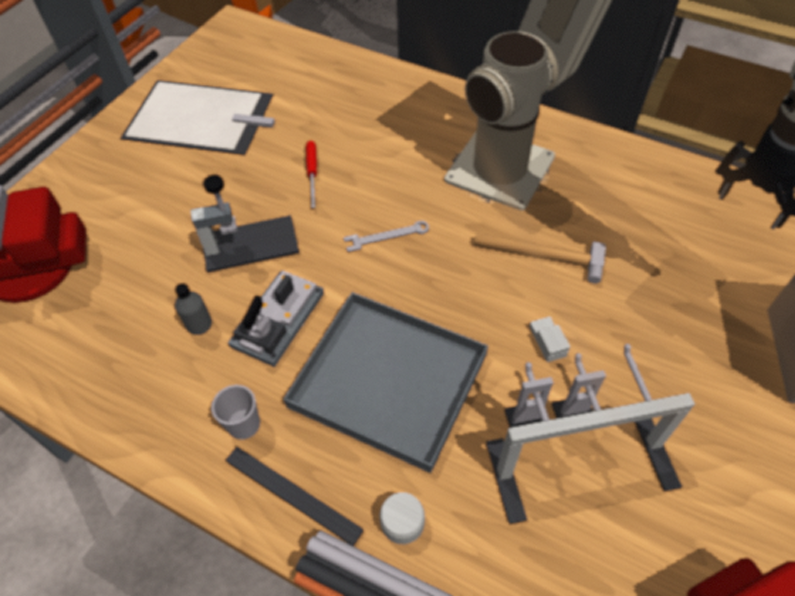

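Run:
```python
from h import *
import pickle
d=pickle.load(open('c0.pkl','rb'))
def tile(n,x,y,w=133,h=100): return cv2.resize(d[n][0][y:y+h,x:x+w],(w*3,h*3),interpolation=cv2.INTER_CUBIC)
a=np.hstack([tile('top',325,160),tile('top',100,150)]); b=np.hstack([tile('scene',130,115),tile('scene',345,225)])
a2=np.vstack([a,b]); 
# 10px ticks
for X in range(0,798,30): cv2.line(a2,(X,0),(X,4),(255,255,0),1);cv2.line(a2,(X,300),(X,304),(255,255,0),1)
for Y in range(0,600,30):
    for X in(0,399): cv2.line(a2,(X,Y),(X+4,Y),(255,255,0),1)
save(a2,'pics/m1.png')
```

```text
(no output)
```

View pics/m1.png

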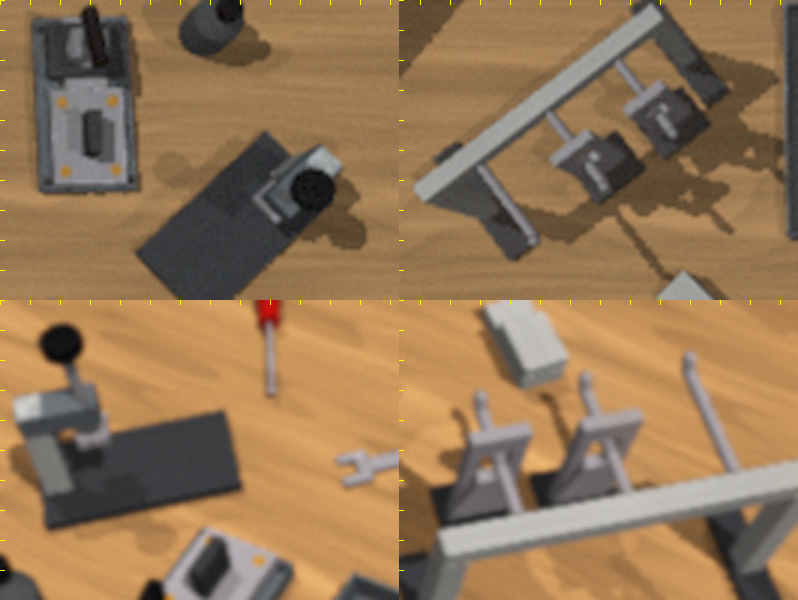

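Run:
```python
from h import *
import pickle
d=pickle.load(open('c0.pkl','rb'))
_,K,Rm,t=d['top'];S=d['scene'][1:]
def A(p,z): return ray(K,Rm,t,(325+p[0]/3,160+p[1]/3),z)[:2].round(4)
def B(p,z): return ray(K,Rm,t,(100+(p[0]-399)/3,150+p[1]/3),z)[:2].round(4)
def C(p,z): return ray(K,Rm,t,(p[0]/1.42,p[1]/1.42),z)[:2].round(4)
def D(p,z): return ray(*S,(130+p[0]/3,115+(p[1]-300)/3),z)[:2].round(4)
def E_(p,z): return ray(*S,(345+(p[0]-399)/3,225+(p[1]-300)/3),z)[:2].round(4)
print('fix',[A(p,.02) for p in((40,190),(137,188),(128,18),(35,18))])
print('rib',A((92,133),.072),'bar',A((88,10),.112),A((100,66),.112))
print('cap',A((313,189),.195),D((61,343),.195),'anvil',A((265,133),.012),A((137,253),.012),'scene',D((241,489),.012),D((46,529),.012),D((223,411),.012))
print('rail',B((420,188),.165),B((655,12),.165),'pegtip',B((532,240),.168),E_((690,358),.17),E_((586,378),.17),E_((481,398),.17))
print('peg roots',B((483,168),.16),B((549,113),.16),B((618,63),.16))
print('tray',[C(p,.035) for p in((325,213),(447,211),(454,324),(327,326))])
print('block',[C(p,.02) for p in((265,350),(283,378))],[C(p,.036) for p in((282,341),(303,366))],[E_(p,.036) for p in((488,315),(522,378),(567,355))])
print('bottle',C((570,232),.12), C((562,240),.06))
```

```text
fix [array([ 0.4756, -0.1672]), array([ 0.4788, -0.2677]), array([ 0.6592, -0.2614]), array([ 0.6582, -0.1633])]
rib [ 0.5281 -0.2132] bar [ 0.6446 -0.2041] [ 0.5885 -0.2152]
cap [ 0.4608 -0.3906] [ 0.4659 -0.386 ] anvil [ 0.5391 -0.4043] [ 0.412  -0.2681] scene [ 0.4195 -0.2625] [ 0.5453 -0.4004] [ 0.3439 -0.3337]
rail [0.4829 0.4971] [0.6538 0.285 ] pegtip [0.4353 0.3887] [0.4351 0.3869] [0.4865 0.325 ] [0.5374 0.2634]
peg roots [0.5031 0.4412] [0.5562 0.3821] [0.6051 0.3192]
tray [array([0.7029, 0.1785]), array([ 0.7101, -0.0928]), array([ 0.4584, -0.1081]), array([0.4509, 0.1668])]
block [array([0.3982, 0.3025]), array([0.3383, 0.2608])] [array([0.4173, 0.263 ]), array([0.3642, 0.2158])] [array([0.3816, 0.2266]), array([0.4267, 0.2753]), array([0.3881, 0.3009])]
bottle [ 0.6438 -0.3407] [ 0.6409 -0.3395]
```

```bash
cat >> h.py <<'E'
def go(x,y,z,yaw,o=None):
    """print turn then shift (tool axes after the turn) to a tool-down pose"""
    o=o or bot.get_obs(); Rc=R.from_quat(o['tool_rot']).as_matrix(); a=np.radians(yaw)
    Rt=np.array([[np.cos(a),np.sin(a),0],[np.sin(a),-np.cos(a),0],[0,0,-1]])
    w=np.degrees(R.from_matrix(Rc.T@Rt).as_rotvec()); d=Rt.T@(np.array([x,y,z])-o['eef_pos'])
    print('turn',w.round(1),'rows',int(np.ceil(abs(w).max()/10.7)),'shift mm',(d*1000).round(1),'rows',int(np.ceil(abs(d).max()/.0625)),'| now',np.round(o['eef_pos'],4),'yaw',round(np.degrees(np.arctan2(Rc[1,0],Rc[0,0])),1),'F',np.round(o['ft_force'],1),'w',round(o['grip_width'],4),'t',round(o['clock'],1))
E
python3 -c "
from h import *
go(.62,-.212,.19,191)"
```

```text
turn [ -0.1  -0.  -27.8] rows 3 shift mm [-335.4 -768.3   13.5] rows 13 | now [0.1441 0.4781 0.2035] yaw 163.2 F [ 0.3 -0.6 -0.5] w 0.0851 t 0.1
```

```bash
python3 -m jog '[[[0,0,0,0,0,-9.3],[0,0,0,0,0,-9.3],[0,0,0,0,0,-9.3],[-0.026,-0.059,0,0,0,0],[-0.026,-0.059,0,0,0,0],[-0.026,-0.059,0,0,0,0],[-0.026,-0.059,0,0,0,0],[-0.026,-0.059,0,0,0,0],[-0.026,-0.059,0,0,0,0],[-0.026,-0.059,0,0,0,0]]]' 0.05
python3 -c "
from h import *
go(.62,-.212,.19,191);print(bot.get_obs()['joint_pos'])"
```

```text
clock: 1.35
eef_pos: [0.4017, 0.1215, 0.2009]
tool_rot: [-0.111, 0.994, -0.004, -0.001]
ft_force: [0.4, 0.9, -0.5]
grip_width: 0.0499
turn [-0.4 -0.2  1.7] rows 1 shift mm [-150.7 -369.    10.9] rows 6 | now [0.4017 0.1215 0.2009] yaw -167.3 F [ 0.4  0.9 -0.5] w 0.0499 t 1.4
[ 0.29863924  0.08677658 -0.19018206  1.29797669 -0.00634516  0.07632633]
```

```bash
python3 -m jog '[[[-0.025,-0.0612,0.002,0,0,1],[-0.025,-0.0612,0.002,0,0,0],[-0.025,-0.0612,0.002,0,0,0],[-0.025,-0.0612,0.002,0,0,0],[-0.025,-0.0612,0.002,0,0,0],[-0.02,-0.05,0.002,0,0,0],[0,0,0,0,0,0]]]' 0.05
python3 - <<'E'
from h import *
go(.62,-.212,.19,191)
px,K,Rm,t=cam('scene'); u=proj(K,Rm,t,[.62,-.212,.11])[0].astype(int);print(u)
p2,K2,R2,t2=cam('top'); v=proj(K2,R2,t2,[.62,-.212,.11])[0].astype(int);print(v)
T=lambda p,c:cv2.resize(p[c[1]-45:c[1]+45,c[0]-45:c[0]+45],(396,396),interpolation=cv2.INTER_CUBIC)
save(np.hstack([T(px,u),T(p2,v)]),'pics/k1.png')
E
```

```text
clock: 2.22
eef_pos: [0.6057, -0.1887, 0.1856]
tool_rot: [-0.099, 0.995, -0.002, -0.004]
ft_force: [-0.1, 0.6, -0.1]
grip_width: 0.0501
turn [-0.2 -0.5  0.3] rows 1 shift mm [ -9.6 -25.6  -4.4] rows 1 | now [ 0.6057 -0.1887  0.1856] yaw -168.7 F [-0.1  0.6 -0.1] w 0.0501 t 2.2
[177 217]
[356 171]
```

View pics/k1.png

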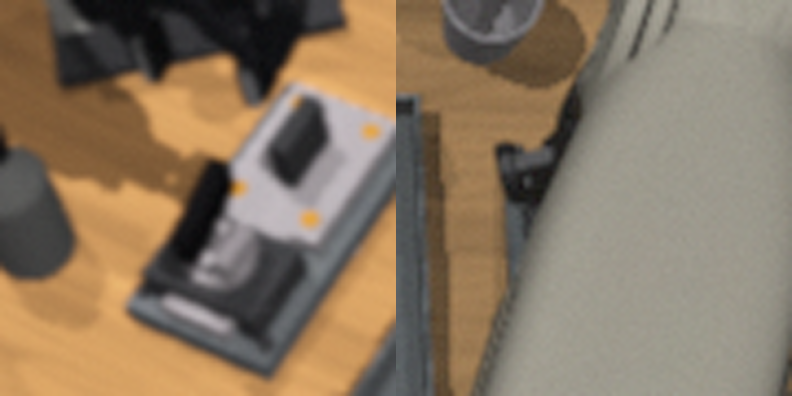

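Run:
```python
from h import *
px,K,Rm,t=cam('scene')
f=lambda p,z:ray(K,Rm,t,(132+p[0]/4.4,172+p[1]/4.4),z)[:2].round(4)
print(f((214,165),.112),f((188,215),.112),'rib top',f((302,103),.072),f((283,150),.072),'plate corners',f((297,88),.032))
for P in([.649,-.206,.112],[.591,-.218,.112],[.649,-.206,.084],[.591,-.218,.084]): print(((proj(K,Rm,t,P)[0]-[132,172])*4.4).round())
go(.619,-.211,.084,191)
```

```text
[ 0.5982 -0.2164] [ 0.6329 -0.2095] rib top [ 0.517  -0.2188] [ 0.5512 -0.2094] plate corners [ 0.4871 -0.2506]
[176. 239.]
[219. 155.]
[187. 266.]
[228. 182.]
turn [-0.2 -0.4  0.6] rows 1 shift mm [ -9.2 -28.6 103.9] rows 2 | now [ 0.6045 -0.1847  0.1879] yaw -168.4 F [-0.4  0.2  0.7] w 0.0497 t 2.4
```

```bash
python3 -m jog '[[[-0.009,-0.028,0,0,-0.4,0.6],[0,0,0,0,0,0],[0,0,0.04,0,0,0],[0,0,0.02,0,0,0],[0,0,0,0,0,0]]]' 0.05
python3 -c "
from h import *
go(.619,-.211,.084,191)"
```

```text
clock: 3.0
eef_pos: [0.6178, -0.2016, 0.1319]
tool_rot: [-0.101, 0.995, -0.001, 0.002]
ft_force: [0.4, 0.3, 0.8]
grip_width: 0.05
turn [-0.1  0.2  0.6] rows 1 shift mm [ 0.6 -9.5 47.9] rows 1 | now [ 0.6178 -0.2016  0.1319] yaw -168.4 F [0.4 0.3 0.8] w 0.05 t 3.0
```

```bash
python3 -m jog '[[[0,-0.0095,0,0,0,0],[0,0,0.02,0,0,0],[0,0,0.02,0,0,0],[0,0,0.005,0,0,0],[0,0,0,0,0,0]]]' 0.05
python3 -c "
from h import *
go(.619,-.211,.084,191)"
```

```text
clock: 3.62
eef_pos: [0.6241, -0.2117, 0.0947]
tool_rot: [-0.102, 0.995, -0.004, 0.008]
ft_force: [-0.6, 0.5, 0.4]
grip_width: 0.0498
turn [-0.5  0.9  0.7] rows 1 shift mm [ 4.9  1.7 10.7] rows 1 | now [ 0.6241 -0.2117  0.0947] yaw -168.2 F [-0.6  0.5  0.4] w 0.0498 t 3.6
```

```bash
python3 -m jog '[[[0.005,0.002,0.008,-0.5,0.9,0.7],[0,0,0.005,0,0,0],[0,0,0,0,0,0]]]' 0.05
python3 -c "
from h import *
go(.619,-.211,.083,191)"
python3 -m jog '[[[0,0,0,0,0,0],[0,0,0,0,0,0],[0,0,0,0,0,0],[0,0,0,0,0,0]]]' 0
python3 -c "
from h import *
go(.619,-.211,.083,191)"
```

```text
clock: 4.0
eef_pos: [0.6198, -0.2113, 0.0831]
tool_rot: [-0.096, 0.995, -0.001, 0.001]
ft_force: [0.1, 0.4, -0.3]
grip_width: 0.0501
turn [-0.1  0.1 -0. ] rows 1 shift mm [0.8 0.5 0.1] rows 1 | now [ 0.6198 -0.2113  0.0831] yaw -169.0 F [ 0.1  0.4 -0.3] w 0.0501 t 4.0
clock: 4.5
eef_pos: [0.6202, -0.2125, 0.0836]
tool_rot: [-0.095, 0.995, -0.002, 0.001]
ft_force: [0.5, -1.8, -1.1]
grip_width: 0.0101
turn [-0.2  0.1 -0. ] rows 1 shift mm [0.9 1.7 0.6] rows 1 | now [ 0.6202 -0.2125  0.0836] yaw -169.0 F [ 0.5 -1.8 -1.1] w 0.0101 t 4.5
```

```bash
python3 -m jog '[[[0,0,0,0,0,0],[0,0,0,0,0,0],[0,0,0,0,0,0],[0,0,0,0,0,0]]]' 0
python3 - <<'E'
from h import *
go(.619,-.211,.083,191)
px,K,Rm,t=cam('scene'); save(px,'pics/k2.png',(110,150,250,260),5)
E
```

```text
clock: 5.0
eef_pos: [0.6202, -0.2125, 0.0836]
tool_rot: [-0.096, 0.995, -0.002, 0.001]
ft_force: [-0.8, -2.4, -0.1]
grip_width: 0.0098
turn [-0.2  0.1 -0. ] rows 1 shift mm [0.9 1.7 0.6] rows 1 | now [ 0.6202 -0.2125  0.0836] yaw -169.0 F [-0.8 -2.4 -0.1] w 0.0098 t 5.0
```

View pics/k2.png

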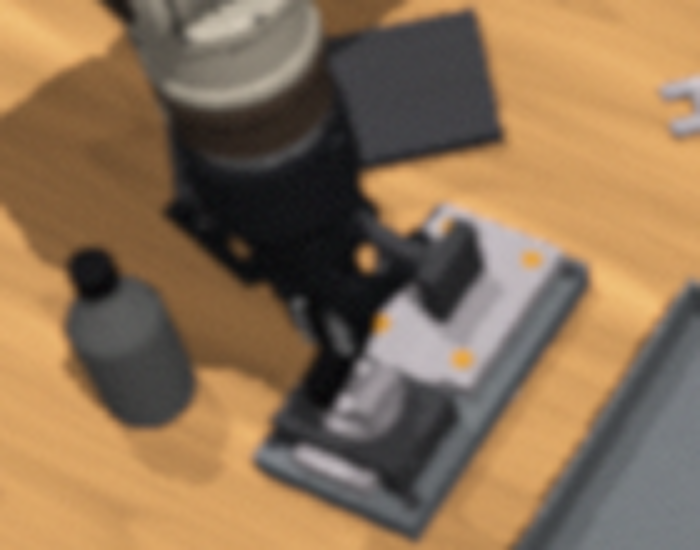

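```bash
python3 -m jog '[[[0,0,-0.01,0,0,0],[0,0,-0.01,0,0,0],[0,0,-0.003,0,0,0],[0,0,0,0,0,0]]]' 0
python3 -c "
from h import *
go(.619,-.211,.105,191)"
```

```text
clock: 5.55
eef_pos: [0.6195, -0.2122, 0.103]
tool_rot: [-0.095, 0.995, -0.001, -0.001]
ft_force: [2.8, -2.7, -11.1]
grip_width: 0.0097
turn [-0.1 -0.1 -0. ] rows 1 shift mm [ 0.3  1.3 -2. ] rows 1 | now [ 0.6195 -0.2122  0.103 ] yaw -169.0 F [  2.8  -2.7 -11.1] w 0.0097 t 5.5
```

```bash
python3 -m jog '[[[0,0,-0.003,0,0,0],[0,0,-0.0003,0,0,-10],[0,0,-0.0003,0,0,-10],[0,0,-0.0003,0,0,-10],[0,0,-0.0003,0,0,-10],[0,0,-0.0003,0,0,-10],[0,0,-0.0003,0,0,-8],[0,0,0,0,0,0]]]' 0
python3 -c "
from h import *
go(.619,-.211,.105,240)"
```

```text
clock: 6.55
eef_pos: [0.6202, -0.2131, 0.1023]
tool_rot: [-0.58, 0.815, 0.0, -0.002]
ft_force: [5.1, -3.1, -11.2]
grip_width: 0.0096
turn [ 0.2 -0.2 10.8] rows 2 shift mm [-1.2  2.1 -2.7] rows 1 | now [ 0.6202 -0.2131  0.1023] yaw -109.2 F [  5.1  -3.1 -11.2] w 0.0096 t 6.5
```

```bash
python3 -m jog '[[[0,0,0.003,0,0,0],[0,0,0.003,0,0,0],[0,0,0,0,0,0]]]' 0
python3 -m jog '[[[0,0,0,0,0,0],[0,0,0,0,0,0]]]' 0.03
python3 -m jog '[[[0,0,-0.02,0,0,0],[0,0,-0.03,0,0,0],[0,0,-0.05,0,0,0],[0,0,0,0,0,0]]]' 0.03
python3 - <<'E'
from h import *
go(.53,-.215,.11,181.6)
px,K,Rm,t=cam('scene'); save(px,'pics/k3.png',(110,150,250,260),4)
E
```

```text
clock: 6.92
eef_pos: [0.6205, -0.2132, 0.0999]
tool_rot: [-0.579, 0.815, -0.001, -0.001]
ft_force: [2.4, -1.9, -10.6]
grip_width: 0.0094
clock: 7.18
eef_pos: [0.6205, -0.2123, 0.1016]
tool_rot: [-0.579, 0.815, -0.001, -0.001]
ft_force: [-0.8, 0.6, -1.1]
grip_width: 0.0299
clock: 7.68
eef_pos: [0.6203, -0.2107, 0.2069]
tool_rot: [-0.58, 0.815, -0.0, 0.0]
ft_force: [0.3, -0.2, 0.0]
grip_width: 0.0301
turn [-0.1  0.  69.2] rows 7 shift mm [90.3 -1.7 96.9] rows 2 | now [ 0.6203 -0.2107  0.2069] yaw -109.2 F [ 0.3 -0.2  0. ] w 0.0301 t 7.7
```

View pics/k3.png

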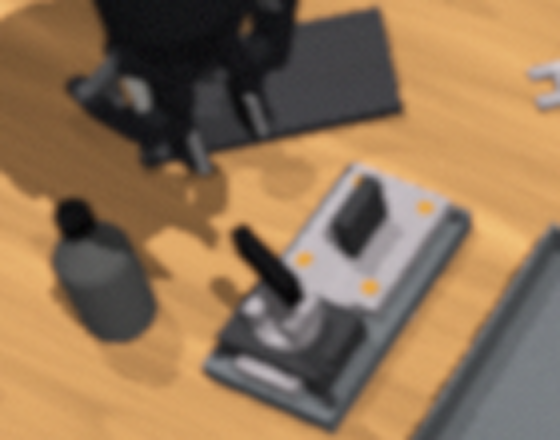

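```bash
python3 -m jog '[[[0,0,0,0,0,9.9],[0,0,0,0,0,9.9],[0,0,0,0,0,9.9],[0,0,0,0,0,9.9],[0,0,0,0,0,9.9],[0,0,0,0,0,9.9],[0,0,0,0,0,9.9],[0.045,0,0,0,0,0],[0.045,0,0,0,0,0],[0,0,0.05,0,0,0],[0,0,0.03,0,0,0],[0,0,0,0,0,0]]]' 0.05
python3 - <<'E'
from h import *
go(.53,-.215,.038,181.6)
_,K,Rm,t=cam('scene')
for z in(.112,.128): print(ray(K,Rm,t,(170,208),z),ray(K,Rm,t,(182.5,225),z))
E
```

```text
clock: 9.22
eef_pos: [0.5154, -0.2025, 0.1095]
tool_rot: [0.006, 1.0, 0.007, -0.014]
ft_force: [0.8, -0.1, -0.9]
grip_width: 0.05
turn [ 0.8 -1.6 -2.3] rows 1 shift mm [-14.3 -12.9  71.5] rows 2 | now [ 0.5154 -0.2025  0.1095] yaw 179.3 F [ 0.8 -0.1 -0.9] w 0.05 t 9.2
[ 0.60675114 -0.2428171   0.112     ] [ 0.63395185 -0.18546107  0.112     ]
[ 0.61423512 -0.23310068  0.128     ] [ 0.64098232 -0.17670091  0.128     ]
```

```bash
python3 -m jog '[[[-0.0145,-0.013,0,0.8,-1.6,-2.3],[0,0,0,0,0,0],[0,0,0.03,0,0,0],[0,0,0.01,0,0,0],[0,0,0,0,0,0]]]' 0.05
python3 -c "
from h import *
go(.53,-.215,.040,181.6)"
```

```text
clock: 9.9
eef_pos: [0.5348, -0.2164, 0.0755]
tool_rot: [-0.014, 1.0, -0.002, 0.005]
ft_force: [-1.1, -0.3, 0.3]
grip_width: 0.0503
turn [-0.2  0.6 -0. ] rows 1 shift mm [ 4.7  1.6 35.5] rows 1 | now [ 0.5348 -0.2164  0.0755] yaw -178.4 F [-1.1 -0.3  0.3] w 0.0503 t 9.9
```

```bash
python3 -m jog '[[[0.004,0.001,0.02,0,0.6,0],[0,0,0.013,0,0,0],[0,0,0,0,0,0]]]' 0.05
python3 -c "
from h import *
go(.53,-.215,.040,181.6)"
python3 -m jog '[[[0,0,0,0,0,0],[0,0,0,0,0,0],[0,0,0,0,0,0],[0,0,0,0,0,0],[0,0,0,0,0,0]]]' 0
python3 -c "
from h import *
go(.53,-.215,.040,181.6)"
```

```text
clock: 10.28
eef_pos: [0.5315, -0.2157, 0.0418]
tool_rot: [-0.014, 1.0, -0.002, 0.0]
ft_force: [-0.7, -0.1, 0.3]
grip_width: 0.0498
turn [-0.2  0.  -0. ] rows 1 shift mm [1.5 0.7 1.8] rows 1 | now [ 0.5315 -0.2157  0.0418] yaw -178.4 F [-0.7 -0.1  0.3] w 0.0498 t 10.3
clock: 10.9
eef_pos: [0.5318, -0.216, 0.0423]
tool_rot: [-0.014, 1.0, -0.002, 0.0]
ft_force: [0.3, -0.5, -1.8]
grip_width: 0.011
turn [-0.3  0.1 -0. ] rows 1 shift mm [1.7 1.1 2.3] rows 1 | now [ 0.5318 -0.216   0.0423] yaw -178.4 F [ 0.3 -0.5 -1.8] w 0.011 t 10.9
```

```bash
python3 -m jog '[[[0,0,-0.002,0,0,0],[0.008,0,-0.0005,0,0,0],[0.012,0,0,0,0,0],[0.012,0,0,0,0,0],[0,0,0,0,0,0]]]' 0
python3 -c "
from h import *
go(.45,-.217,.044,181.6)"
```

```text
clock: 11.52
eef_pos: [0.4949, -0.2161, 0.0434]
tool_rot: [-0.014, 1.0, -0.002, -0.002]
ft_force: [-0.6, -0.4, -2.6]
grip_width: 0.0109
turn [-0.2 -0.2 -0. ] rows 1 shift mm [44.9  0.4 -0.6] rows 1 | now [ 0.4949 -0.2161  0.0434] yaw -178.4 F [-0.6 -0.4 -2.6] w 0.0109 t 11.5
```

```bash
python3 -m jog '[[[0.02,0,0,0,0,0],[0.02,0,0,0,0,0],[0.02,0,0,0,0,0],[0.02,0,0,0,0,0],[0,0,0,0,0,0],[0,0,-0.02,0,0,0],[0,0,0,0,0,0],[0,0,0,0,0,0]]]' 0
python3 -c "
from h import *
go(.32,-.233,.06,132.5)
go(.32,-.233,.06,-47.5); print(bot.get_obs()['joint_pos'])"
```

```text
clock: 12.52
eef_pos: [0.4158, -0.2192, 0.0647]
tool_rot: [-0.014, 1.0, -0.003, 0.001]
ft_force: [-0.3, 0.6, -4.9]
grip_width: 0.0108
turn [-0.2  0.3 49.1] rows 5 shift mm [ 54.5 -79.9   4.7] rows 2 | now [ 0.4158 -0.2192  0.0647] yaw -178.4 F [-0.3  0.6 -4.9] w 0.0108 t 12.5
turn [  -0.3   -0.3 -130.9] rows 13 shift mm [-54.5  79.9   4.7] rows 2 | now [ 0.4158 -0.2192  0.0647] yaw -178.4 F [-0.3  0.6 -4.9] w 0.0108 t 12.5
[-0.48287673  0.2917554  -0.314896    0.95957217 -0.00321246 -0.51020524]
```

```bash
python3 -m jog '[[[0.02,0,0,0,0,0],[0,0,0,0,0,9.8],[0,0,0,0,0,9.8],[0,0,0,0,0,9.8],[0,0,0,0,0,9.8],[0,0,0,0,0,9.8],[0.02,-0.035,0,0,0,0],[0.02,-0.035,0,0,0,0],[0,0,0,0,0,0],[0,0,0,0,0,0]]]' 0
python3 -c "
from h import *
go(.3236,-.2367,.055,132.5)"
```

```text
clock: 13.78
eef_pos: [0.316, -0.2341, 0.058]
tool_rot: [0.414, 0.91, -0.001, -0.0]
ft_force: [0.1, 0.5, -3.8]
grip_width: 0.011
turn [-0.1 -0.  -1.4] rows 1 shift mm [-7.   3.9  3. ] rows 1 | now [ 0.316  -0.2341  0.058 ] yaw 131.1 F [ 0.1  0.5 -3.8] w 0.011 t 13.8
```

```bash
python3 -m jog '[[[-0.007,0.004,0.004,0,0,-1.4],[0,0,0,0,0,0],[-0.03,0,0,0,0,0],[-0.03,0,0,0,0,0],[-0.03,0,0,0,0,0],[-0.015,0,0,0,0,0],[0,0,0,0,0,0]]]' 0
python3 -c "
from h import *
go(.402,-.322,.0345,132.5)"
```

```text
clock: 14.65
eef_pos: [0.4023, -0.3151, 0.0516]
tool_rot: [0.399, 0.917, -0.0, -0.0]
ft_force: [-0.3, 0.5, -4.0]
grip_width: 0.0111
turn [-0.  -0.   0.5] rows 1 shift mm [-4.9 -4.8 17.1] rows 1 | now [ 0.4023 -0.3151  0.0516] yaw 133.0 F [-0.3  0.5 -4. ] w 0.0111 t 14.7
```

```bash
python3 -m jog '[[[-0.005,-0.005,0.004,0,0,0.5],[0,0,0.005,0,0,0],[0,0,0.004,0,0,0],[0,0,0.003,0,0,0],[0,0,0.002,0,0,0],[0,0,0,0,0,0]]]' 0
python3 -c "
from h import *
go(.402,-.322,.0345,132.5)"
```

```text
clock: 15.4
eef_pos: [0.4005, -0.3205, 0.0348]
tool_rot: [0.402, 0.916, 0.0, -0.001]
ft_force: [1.1, -0.5, -3.3]
grip_width: 0.011
turn [-0.  -0.1  0.1] rows 1 shift mm [-2.2  0.1  0.3] rows 1 | now [ 0.4005 -0.3205  0.0348] yaw 132.6 F [ 1.1 -0.5 -3.3] w 0.011 t 15.4
```

Nearly down; lower one more mm, release, rise, and look.

```bash
python3 -m jog '[[[0,0,0.001,0,0,0],[0,0,0.001,0,0,0],[0,0,0,0,0,0]]]' 0
python3 -m jog '[[[0,0,0,0,0,0],[0,0,0,0,0,0],[0,0,0,0,0,0]]]' 0.04
python3 -m jog '[[[0,0,-0.02,0,0,0],[0,0,-0.03,0,0,0],[0.03,0,-0.05,0,0,0],[0.05,0,-0.06,0,0,0],[0.05,0,-0.04,0,0,0],[0,0,0,0,0,0]]]' 0.04
python3 - <<'E'
from h import *
go(.462,-.388,.235,132.5)
px,K,Rm,t=cam('scene'); p2,K2,R2,t2=cam('top')
save(np.hstack([px[120:220,120:230],p2[190:290,340:450]]),'pics/g1.png',None,3.5)
for P in([.462,-.388,.195],): print(proj(K,Rm,t,P),proj(K2,R2,t2,P))
E
```

```text
clock: 15.78
eef_pos: [0.4006, -0.3206, 0.0343]
tool_rot: [0.402, 0.916, -0.0, -0.0]
ft_force: [-0.1, -0.1, -3.3]
grip_width: 0.0113
clock: 16.15
eef_pos: [0.4018, -0.3215, 0.0344]
tool_rot: [0.402, 0.916, -0.0, 0.001]
ft_force: [-0.7, -0.1, -0.1]
grip_width: 0.04
clock: 16.9
eef_pos: [0.3206, -0.2327, 0.2265]
tool_rot: [0.402, 0.915, -0.0, 0.002]
ft_force: [-0.2, 0.3, -0.8]
grip_width: 0.0396
turn [0.1 0.2 0. ] rows 1 shift mm [-210.1   -0.7   -8.5] rows 4 | now [ 0.3206 -0.2327  0.2265] yaw 132.5 F [-0.2  0.3 -0.8] w 0.0396 t 16.9
[[150.64659036 128.10895187]] [[428.33263459 222.54413812]]
```

View pics/g1.png

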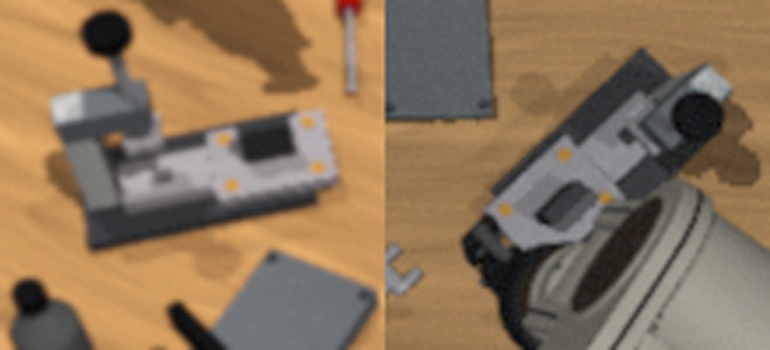

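```bash
python3 -m jog '[[[-0.045,0,-0.002,0,0,0],[-0.055,0,-0.003,0,0,0],[-0.055,0,-0.003,0,0,0],[-0.05,0,0,0,0,0],[0,0,0,0,0,0],[0,0,0,0,0,0]]]' 0
python3 -c "
from h import *
go(.462,-.388,.20,132.5)"
```

```text
clock: 17.75
eef_pos: [0.4633, -0.3904, 0.2141]
tool_rot: [0.403, 0.915, 0.003, -0.01]
ft_force: [-0.4, 0.4, 0.3]
grip_width: -0.0002
turn [-0.2 -1.1 -0.1] rows 1 shift mm [ 2.7  0.7 14.1] rows 1 | now [ 0.4633 -0.3904  0.2141] yaw 132.4 F [-0.4  0.4  0.3] w -0.0002 t 17.8
```

```bash
python3 -m jog '[[[0.002,0,0.012,0,-1,0],[0,0,0.01,0,0,0],[0,0,0.01,0,0,0],[0,0,0.01,0,0,0],[0,0,0.01,0,0,0],[0,0,0,0,0,0]]]' 0
python3 -c "
from h import *
go(.462,-.388,.152,132.5)"
```

```text
clock: 18.5
eef_pos: [0.46, -0.3871, 0.1606]
tool_rot: [0.403, 0.915, -0.001, -0.001]
ft_force: [-0.8, 1.0, 3.0]
grip_width: -0.0001
turn [-0.2 -0.1 -0. ] rows 1 shift mm [-2.   0.8  8.6] rows 1 | now [ 0.46   -0.3871  0.1606] yaw 132.5 F [-0.8  1.   3. ] w -0.0001 t 18.5
```

```bash
python3 -m jog '[[[0,0,0.005,0,0,0],[0,0,0.003,0,0,0],[0,0,0.002,0,0,0],[0,0,0.002,0,0,0]]]' 0
python3 -m jog '[[[0,0,0.002,0,0,0],[0,0,0.0005,0,0,0],[0,0,0.0005,0,0,0]]]' 0
```

```text
clock: 19.0
eef_pos: [0.4601, -0.3871, 0.1495]
tool_rot: [0.403, 0.915, -0.001, -0.001]
ft_force: [-1.0, 1.2, 3.9]
grip_width: 0.0005
clock: 19.38
eef_pos: [0.4601, -0.3871, 0.1465]
tool_rot: [0.403, 0.915, -0.001, -0.001]
ft_force: [-1.7, 0.8, 3.6]
grip_width: -0.0004
```

```bash
python3 -m jog '[[[0,0,0.0015,0,0,0],[0,0,0,0,0,0]]]' 0 | sed -n '2p;4p'; python3 -m jog '[[[0,0,0.0015,0,0,0],[0,0,0,0,0,0]]]' 0| sed -n '2p;4p'; python3 -m jog '[[[0,0,0.0015,0,0,0],[0,0,0,0,0,0]]]' 0| sed -n '2p;4p'
python3 - <<'E'
from h import *
px,K,Rm,t=cam('scene')
save(px[90:200,110:240],'pics/g2.png',None,5)
E
```

```text
eef_pos: [0.4601, -0.3872, 0.1449]
ft_force: [-0.8, 1.4, 4.0]
eef_pos: [0.4601, -0.3871, 0.1434]
ft_force: [-1.1, 2.0, 3.7]
eef_pos: [0.4601, -0.3872, 0.1418]
ft_force: [-1.6, 0.1, 3.5]
```

View pics/g2.png

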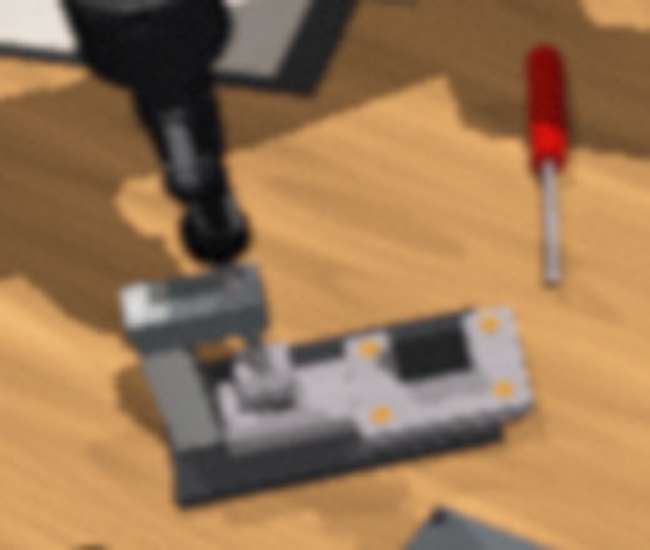

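```bash
for i in 1 2 3 4; do python3 -m jog '[[[0,0,0.0015,0,0,0],[0,0,0,0,0,0]]]' 0 | sed -n '2p;4p'; done
```

```text
eef_pos: [0.4602, -0.3872, 0.1403]
ft_force: [-0.9, 1.2, 4.2]
eef_pos: [0.4601, -0.3872, 0.1388]
ft_force: [-1.8, 1.6, 5.3]
eef_pos: [0.4601, -0.3872, 0.1372]
ft_force: [-1.0, 0.6, 4.9]
eef_pos: [0.4602, -0.3871, 0.1356]
ft_force: [-1.6, 0.7, 4.1]
```

Run:
```python
from h import *
px,K,Rm,t=cam('scene')
for z in(.195,.17,.15,.14,.13,.055,.024): print(z,proj(K,Rm,t,[.462,-.388,z])[0].round(1), (proj(K,Rm,t,[.462,-.388,z])[0]-[120,90]).round(1)*7)
print(proj(K,Rm,t,bot.get_obs()['eef_pos'])[0])
save(px[90:175,120:215],'pics/g3.png',None,7)
```

```text
0.195 [150.6 128.1] [214.2 266.7]
0.17 [153.  134.8] [231.  313.6]
0.15 [154.9 140. ] [244.3 350. ]
0.14 [155.8 142.6] [250.6 368.2]
0.13 [156.7 145.1] [256.9 385.7]
0.055 [163.  163.1] [301.  511.7]
0.024 [165.4 170. ] [317.8 560. ]
[156.80824002 143.33841399]
```

View pics/g3.png

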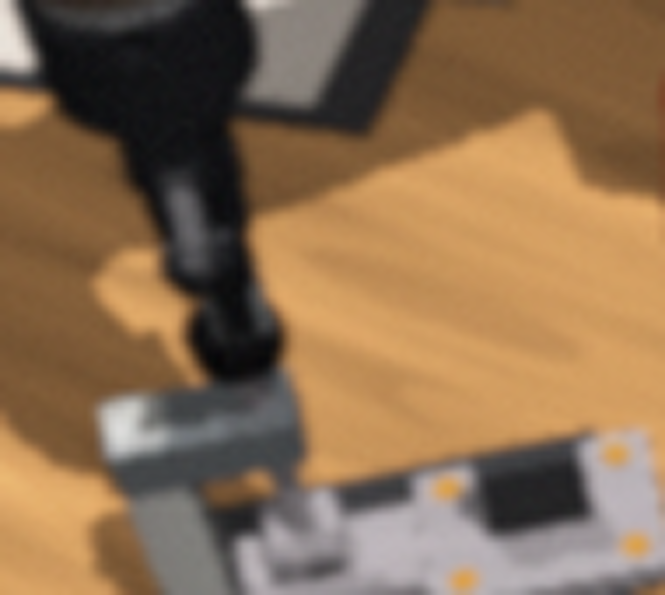

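```bash
for i in 1 2 3 4 5; do python3 -m jog '[[[0,0,0.0015,0,0,0],[0,0,0,0,0,0]]]' 0 | sed -n '2p;4p'; done
```

```text
eef_pos: [0.4601, -0.3872, 0.1342]
ft_force: [-1.5, 1.7, 4.5]
eef_pos: [0.4601, -0.3872, 0.1326]
ft_force: [-1.2, 0.6, 3.8]
eef_pos: [0.4602, -0.3872, 0.131]
ft_force: [-1.8, 1.1, 5.1]
eef_pos: [0.4601, -0.3872, 0.1295]
ft_force: [-0.9, 0.8, 4.3]
eef_pos: [0.4602, -0.3872, 0.1281]
ft_force: [-2.3, 2.6, 5.2]
```

```bash
for i in 1 2 3 ; do python3 -m jog '[[[0,0,0.0015,0,0,0],[0,0,0,0,0,0]]]' 0 | sed -n '2p;4p'; done
python3 - <<'E'
from h import *
px,K,Rm,t=cam('scene')
c=bot.camera('top')['pixels'][185:270,365:460]
save(np.hstack([px[100:185,125:200],c]),'pics/g4.png',None,4.5)
E
```

```text
eef_pos: [0.4601, -0.3872, 0.1268]
ft_force: [-1.6, 1.9, 4.5]
eef_pos: [0.4602, -0.3872, 0.1255]
ft_force: [-1.5, 0.9, 4.3]
eef_pos: [0.4602, -0.3872, 0.1255]
ft_force: [-1.1, 1.4, 5.9]
```

View pics/g4.png

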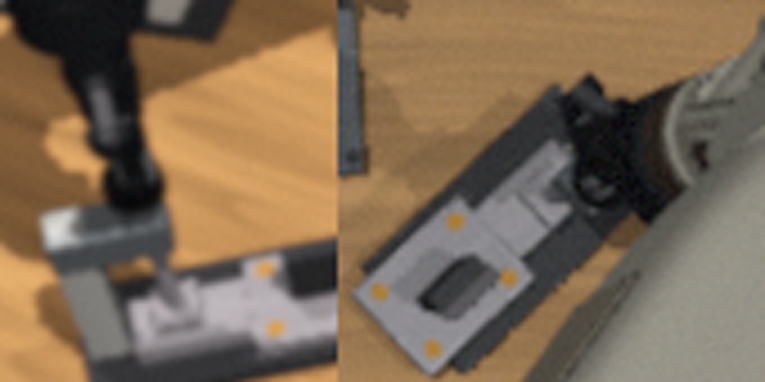

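```bash
for i in 1 2 ; do python3 -m jog '[[[0,0,0.003,0,0,0],[0,0,0.001,0,0,0]]]' 0 | sed -n '2p;4p'; done;  python3 -m jog '[[[0,0,0.001,0,0,0],[0,0,0.001,0,0,0],[0,0,0.001,0,0,0],[0,0,0.001,0,0,0],[0,0,0.001,0,0,0],[0,0,0.001,0,0,0],[0,0,0.001,0,0,0],[0,0,0.001,0,0,0]]]' 0
```

```text
eef_pos: [0.4603, -0.3872, 0.1251]
ft_force: [-2.0, 1.2, 4.9]
eef_pos: [0.4603, -0.3873, 0.1252]
ft_force: [-1.9, 2.2, 3.7]
clock: 24.82
eef_pos: [0.4604, -0.3874, 0.1251]
tool_rot: [0.403, 0.915, -0.003, 0.006]
ft_force: [-2.6, 2.0, 8.4]
grip_width: -0.0001
```

```bash
python3 -m jog '[[[0,0,0.006,0,0,0],[0,0,0.006,0,0,0],[0,0,0.006,0,0,0],[0,0,0.006,0,0,0],[0,0,0.006,0,0,0],[0,0,0.006,0,0,0],[0,0,0.006,0,0,0],[0,0,0.006,0,0,0],[0,0,0.006,0,0,0],[0,0,0.006,0,0,0]]]' 0
python3 -m jog '[[[0,0,-0.01,0,0,0],[0,0,-0.02,0,0,0],[0,0,-0.02,0,0,0],[0,0,-0.03,0,0,0],[0,0,-0.03,0,0,0],[0,0,0,0,0,0]]]' 0
python3 - <<'E'
from h import *
px,K,Rm,t=cam('scene')
go(.402,-.3225,.12,132.5)
save(px[90:190,120:240],'pics/g5.png',None,5)
E
```

```text
clock: 26.08
eef_pos: [0.4615, -0.3882, 0.1251]
tool_rot: [0.403, 0.915, -0.009, 0.026]
ft_force: [-11.1, 8.8, 31.1]
grip_width: 0.0001
clock: 26.82
eef_pos: [0.4589, -0.3861, 0.2385]
tool_rot: [0.403, 0.915, -0.01, 0.029]
ft_force: [0.5, 0.0, -0.7]
grip_width: 0.0002
turn [ 0.3  3.3 -0. ] rows 1 shift mm [ 84.3   1.1 116.5] rows 2 | now [ 0.4581 -0.3855  0.2365] yaw 132.5 F [-0.9 -0.1  0.4] w 0.0001 t 26.9
```

View pics/g5.png

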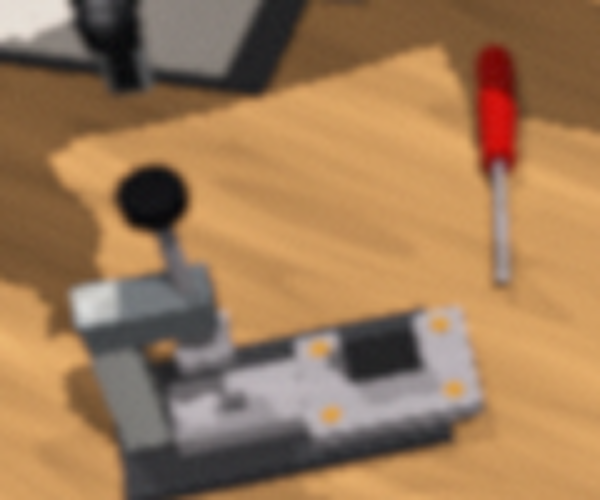

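```bash
python3 -m jog '[[[0.042,0,0,0.3,3.3,0],[0.042,0,0,0,0,0],[0,0,0.04,0,0,0],[0,0,0.05,0,0,0],[0,0,0,0,0,0]]]' 0.045
python3 -c "
from h import *
go(.402,-.3218,.0345,132.5)"
```

```text
clock: 27.5
eef_pos: [0.3961, -0.3189, 0.133]
tool_rot: [0.403, 0.915, 0.002, -0.007]
ft_force: [-0.2, -0.8, 0.6]
grip_width: 0.0449
turn [-0.1 -0.8 -0. ] rows 1 shift mm [-6.2  2.4 98.5] rows 2 | now [ 0.3961 -0.3189  0.133 ] yaw 132.5 F [-0.2 -0.8  0.6] w 0.0449 t 27.5
```

```bash
python3 -m jog '[[[-0.006,0.002,0.03,0,-0.8,0],[0,0,0.04,0,0,0],[0,0,0.018,0,0,0],[0,0,0,0,0,0]]]' 0.045
python3 -c "
from h import *
go(.402,-.3218,.0345,132.5)"
```

```text
clock: 28.0
eef_pos: [0.4049, -0.3249, 0.0466]
tool_rot: [0.403, 0.915, -0.002, 0.003]
ft_force: [0.1, -0.2, 0.2]
grip_width: 0.0449
turn [-0.1  0.4 -0.1] rows 1 shift mm [ 4.3 -0.  12.1] rows 1 | now [ 0.4049 -0.3249  0.0466] yaw 132.4 F [ 0.1 -0.2  0.2] w 0.0449 t 28.0
```

```bash
python3 -m jog '[[[0.004,0,0.009,0,0.4,0],[0,0,0.002,0,0,0],[0,0,0,0,0,0]]]' 0.045
python3 -m jog '[[[0,0,0,0,0,0],[0,0,0,0,0,0],[0,0,0,0,0,0],[0,0,0,0,0,0],[0,0,0,0,0,0]]]' 0
python3 -m jog '[[[0,0,-0.01,0,0,0],[0,0,-0.004,0,0,0],[0.03,0,0,0,0,0],[0.04,0,0,0,0,0],[0.04,0,0,0,0,0],[0.04,0,0,0,0,0],[0,0,0,0,0,0]]]' 0
python3 -c "
from h import *
a=np.radians(2.3);c=np.array([.581,.037])
f=lambda x,y:(c+np.array([np.cos(a)*x-np.sin(a)*y,np.sin(a)*x+np.cos(a)*y])).round(4)
print(f(-.045,-.088),f(-.05,-.02),f(-.05,.075),f(.05,.075))
p=f(-.045,-.088)
go(*p,.12,182.3)"
```

```text
clock: 28.38
eef_pos: [0.4045, -0.3238, 0.0383]
tool_rot: [0.403, 0.915, -0.001, 0.002]
ft_force: [0.0, 0.0, 0.3]
grip_width: 0.045
clock: 29.0
eef_pos: [0.4052, -0.3244, 0.0395]
tool_rot: [0.403, 0.915, -0.001, 0.003]
ft_force: [0.4, -0.2, -0.4]
grip_width: -0.0001
clock: 29.88
eef_pos: [0.3023, -0.2117, 0.0548]
tool_rot: [0.403, 0.915, -0.002, 0.005]
ft_force: [0.4, -0.2, 0.1]
grip_width: 0.0003
[ 0.5396 -0.0527] [0.5318 0.015 ] [0.528  0.1099] [0.6279 0.1139]
turn [ -0.2   0.6 -49.9] rows 5 shift mm [-243.5  149.4  -65.2] rows 4 | now [ 0.3023 -0.2117  0.0548] yaw 132.4 F [ 0.4 -0.2  0.1] w 0.0003 t 29.9
```

Run:
```python
from h import *
px,K,Rm,t=cam('scene')
for z in(.2365,.25,.2635): print(proj(K,Rm,t,[.458,-.3855,z])[0].round(1))
o=bot.get_obs();e=o['eef_pos'];u=proj(K,Rm,t,e)[0];print(u,proj(K,Rm,t,e+[0,0,.027])[0])
c=u.astype(int);im=px.copy();cv2.circle(im,tuple(c),0,(255,0,0),-1)
save(im[c[1]-60:c[1]+40,c[0]-80:c[0]+80],'pics/g6.png',None,5); print('origin',c-[80,60])
```

```text
[148.3 115.8]
[146.9 111.8]
[145.5 107.8]
[244.04159747 147.20990844] [243.22017828 140.81864056]
origin [164  87]
```

View pics/g6.png

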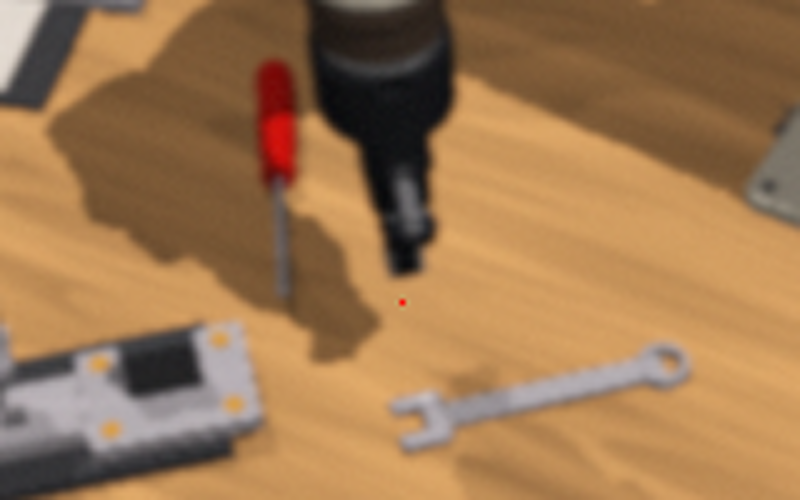

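```bash
python3 - <<'E'
from h import *
px,K,Rm,t=cam('scene')
for z in(.05,.064): print(ray(K,Rm,t,(196,160),z))
go(.402,-.3215,.06,132.5)
E
python3 -m jog '[[[0,0,-0.02,0,0.5,0],[-0.05,0,-0.02,0,0,0],[-0.05,0,0,0,0,0],[-0.03,0,0,0,0,0],[0,0,0,0,0,0]]]' 0.045
python3 -c "
from h import *
go(.402,-.3215,.004,132.5)"
```

```text
[ 0.40596357 -0.31384664  0.05      ]
[ 0.41486608 -0.30488738  0.064     ]
turn [ 0.1  0.9 -0.1] rows 1 shift mm [-143.9   -1.3   -4.3] rows 3 | now [ 0.3057 -0.2145  0.0557] yaw 132.4 F [-0.7 -0.3  0.1] w -0.0003 t 30.0
clock: 30.6
eef_pos: [0.4012, -0.3187, 0.0999]
tool_rot: [0.404, 0.915, -0.002, 0.008]
ft_force: [-0.8, 0.4, -0.5]
grip_width: 0.0449
turn [ 0.2  0.9 -0.2] rows 1 shift mm [-2.6 -1.3 95.9] rows 2 | now [ 0.4012 -0.3187  0.0999] yaw 132.3 F [-0.8  0.4 -0.5] w 0.0449 t 30.6
```

```bash
python3 -m jog '[[[-0.002,-0.001,0.03,0,0.8,0],[0,0,0.035,0,0,0],[0,0,0.018,0,0,0],[0,0,0,0,0,0]]]' 0.045
python3 -c "
from h import *
go(.402,-.3215,.004,132.5)"
```

```text
clock: 31.1
eef_pos: [0.4033, -0.3223, 0.015]
tool_rot: [0.404, 0.915, 0.001, 0.002]
ft_force: [0.0, 0.0, -0.1]
grip_width: 0.0447
turn [ 0.2  0.2 -0.2] rows 1 shift mm [ 1.5 -0.4 11. ] rows 1 | now [ 0.4033 -0.3223  0.015 ] yaw 132.3 F [ 0.   0.  -0.1] w 0.0447 t 31.1
```

```bash
python3 -m jog '[[[0.001,0,0.007,0,0,0],[0,0,0.002,0,0,0],[0,0,0,0,0,0]]]' 0.045
python3 -m jog '[[[0,0,0,0,0,0],[0,0,0,0,0,0],[0,0,0,0,0,0],[0,0,0,0,0,0],[0,0,0,0,0,0]]]' 0
python3 -c "
from h import *
go(.402,-.3215,.004,132.5)"
python3 -m jog '[[[0,0,-0.01,0,0,0],[0,0,-0.006,0,0,0],[0,0,0,0,0,0]]]' 0
```

```text
clock: 31.48
eef_pos: [0.4038, -0.3223, 0.0076]
tool_rot: [0.404, 0.915, 0.001, 0.004]
ft_force: [0.1, -1.0, 0.2]
grip_width: 0.0448
clock: 32.1
eef_pos: [0.4044, -0.3228, 0.0087]
tool_rot: [0.404, 0.915, 0.0, 0.005]
ft_force: [-0.5, -0.3, -0.4]
grip_width: 0.0132
turn [ 0.2  0.5 -0.2] rows 1 shift mm [ 2.6 -0.9  4.7] rows 1 | now [ 0.4044 -0.3228  0.0087] yaw 132.3 F [-0.5 -0.3 -0.4] w 0.0132 t 32.1
clock: 32.48
eef_pos: [0.4029, -0.3217, 0.0246]
tool_rot: [0.404, 0.915, 0.001, 0.003]
ft_force: [-0.2, 0.3, -4.8]
grip_width: 0.0134
```

```bash
python3 -m jog '[[[0.03,0,0,0,0,0],[0.04,0,0,0,0,0],[0.04,0,0,0,0,0],[0.04,0,0,0,0,0],[0,0,-0.05,0,0,0],[0,0,-0.04,0,0,0],[0,0,0,0,0,-10],[0,0,0,0,0,-10],[0,0,0,0,0,-10],[0,0,0,0,0,-10],[0,0,0,0,0,-10],[0,0,0,0,0,0]]]' 0
python3 -c "
from h import *
go(.5396,-.0527,.115,182.3)"
```

```text
clock: 33.98
eef_pos: [0.2907, -0.2021, 0.1128]
tool_rot: [-0.033, 0.999, 0.002, -0.001]
ft_force: [-0.4, 0.2, -4.9]
grip_width: 0.0131
turn [ 0.3 -0.1  1.5] rows 1 shift mm [-254.7  139.3   -2.2] rows 5 | now [ 0.2907 -0.2021  0.1128] yaw -176.2 F [-0.4  0.2 -4.9] w 0.0131 t 34.0
```

```bash
python3 -m jog '[[[0,0.045,0,0.3,0,1.5],[-0.025,0.045,0,0,0,0],[-0.055,0.045,0,0,0,0],[-0.055,0,0,0,0,0],[-0.055,0,0,0,0,0],[-0.045,0,0,0,0,0],[0,0,0,0,0,0],[0,0,0,0,0,0]]]' 0
python3 - <<'E'
from h import *
go(.5396,-.0527,.03,182.3)
px,K,Rm,t=cam('scene')
save(px[180:340,170:370],'pics/t1.png',None,4)
E
```

```text
clock: 34.98
eef_pos: [0.5196, -0.062, 0.1113]
tool_rot: [-0.007, 1.0, -0.001, -0.001]
ft_force: [-1.4, 0.2, -3.9]
grip_width: 0.0133
turn [-0.2 -0.1 -1.5] rows 1 shift mm [-20.4   8.5  81.3] rows 2 | now [ 0.5196 -0.062   0.1113] yaw -179.2 F [-1.4  0.2 -3.9] w 0.0133 t 35.0
```

View pics/t1.png

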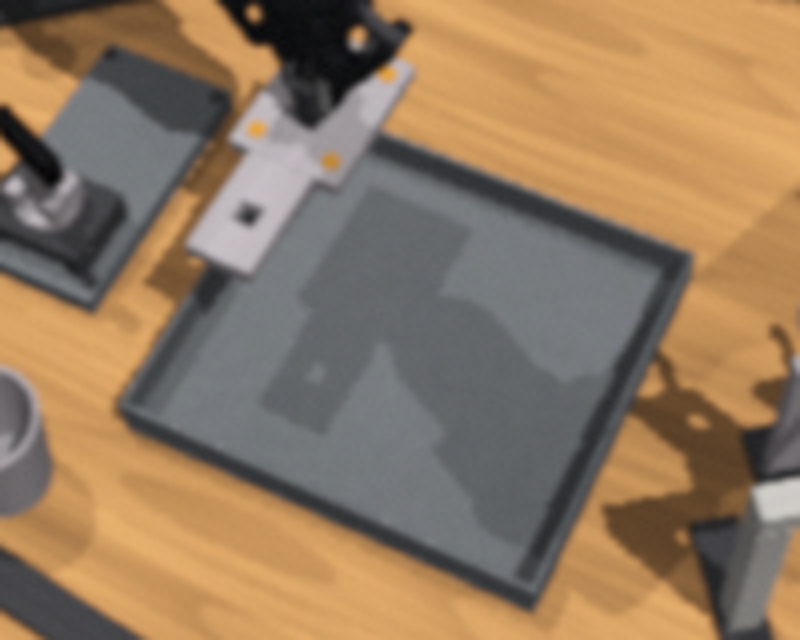

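```bash
python3 -m jog '[[[-0.02,0.0085,0,0,0,-1.5],[0,0,0,0,0,0],[0,0,0.03,0,0,0],[0,0,0.02,0,0,0],[0,0,0,0,0,0]]]' 0
python3 -c "
from h import *
go(.5396,-.0527,.004,182.3)"
```

```text
clock: 35.65
eef_pos: [0.5336, -0.0548, 0.0619]
tool_rot: [-0.016, 1.0, -0.002, -0.002]
ft_force: [0.5, 0.5, -4.3]
grip_width: 0.0129
turn [-0.2 -0.2 -0.4] rows 1 shift mm [-6.1  1.9 57.9] rows 1 | now [ 0.5336 -0.0548  0.0619] yaw -178.1 F [ 0.5  0.5 -4.3] w 0.0129 t 35.6
```

```bash
python3 -m jog '[[[-0.006,0.002,0.02,0,0,0],[0,0,0.02,0,0,0],[0,0,0.01,0,0,0],[0,0,0.004,0,0,0],[0,0,0.003,0,0,0],[0,0,0,0,0,0]]]' 0
python3 -c "
from h import *
go(.5396,-.0527,.001,182.3)"
```

```text
clock: 36.4
eef_pos: [0.5406, -0.0543, 0.0097]
tool_rot: [-0.014, 1.0, -0.002, 0.002]
ft_force: [-0.5, -0.6, -3.6]
grip_width: 0.0134
turn [-0.3  0.2 -0.7] rows 1 shift mm [0.9 1.7 8.7] rows 1 | now [ 0.5406 -0.0543  0.0097] yaw -178.4 F [-0.5 -0.6 -3.6] w 0.0134 t 36.4
```

```bash
python3 -m jog '[[[0,0,0.004,0,0,0],[0,0,0.003,0,0,0],[0,0,0.0015,0,0,0],[0,0,0.0015,0,0,0],[0,0,0,0,0,0]]]' 0
python3 -m jog '[[[0,0,0,0,0,0],[0,0,0,0,0,0]]]' 0.04
python3 -m jog '[[[0,0,-0.03,0,0,0],[0,0,-0.05,0,0,0],[0,0,-0.06,0,0,0],[0,0,-0.06,0,0,0],[0,0,0,0,0,0]]]' 0.04
python3 -c "
from h import *
go(.62,-.2125,.085,241)"
```

```text
clock: 37.02
eef_pos: [0.5416, -0.0545, 0.0009]
tool_rot: [-0.014, 1.0, -0.002, 0.003]
ft_force: [-0.5, 0.3, -4.2]
grip_width: 0.0129
clock: 37.28
eef_pos: [0.5434, -0.0546, 0.002]
tool_rot: [-0.014, 1.0, -0.003, 0.005]
ft_force: [-0.5, -0.5, -0.3]
grip_width: 0.0398
clock: 37.9
eef_pos: [0.5429, -0.0537, 0.2092]
tool_rot: [-0.014, 1.0, -0.003, 0.007]
ft_force: [-0.1, 0.1, -0.0]
grip_width: 0.0404
turn [ -0.7   0.5 -59.4] rows 6 shift mm [ 101.5 -144.4  124.2] rows 3 | now [ 0.5429 -0.0537  0.2092] yaw -178.4 F [-0.1  0.1 -0. ] w 0.0404 t 37.9
```

```bash
python3 -m jog '[[[0,0,0,0,0.5,-10],[0,0,0,0,0,-10],[0,0,0,0,0,-10],[0,0,0,0,0,-10],[0,0,0,0,0,-10],[0,0,0,0,0,-10],[0,0,0,0,0,-8],[0,0,0,0,0,0]]]' 0.04
python3 -c "
from h import *
go(.62,-.2125,.14,250)"
```

```text
clock: 38.9
eef_pos: [0.542, -0.0536, 0.2047]
tool_rot: [-0.587, 0.81, -0.003, -0.001]
ft_force: [0.1, -0.1, 0.2]
grip_width: 0.0396
turn [-0.2 -0.3  1.8] rows 1 shift mm [ 122.7 -127.7   64.7] rows 3 | now [ 0.542  -0.0536  0.2047] yaw -108.2 F [ 0.1 -0.1  0.2] w 0.0396 t 38.9
```

```bash
python3 -m jog '[[[0.041,-0.042,0,0,0,1.8],[0.041,-0.042,0,0,0,0],[0.035,-0.038,0.01,0,0,0],[0,0,0.01,0,0,0],[0,0,0,0,0,0]]]' 0.045
python3 -c "
from h import *
go(.62,-.2125,.12,250)"
```

```text
clock: 39.52
eef_pos: [0.6192, -0.2071, 0.1812]
tool_rot: [-0.57, 0.822, -0.001, -0.002]
ft_force: [0.0, 0.2, 0.6]
grip_width: 0.0445
turn [ 0.  -0.3 -0.5] rows 1 shift mm [ 4.8 -2.6 61.2] rows 1 | now [ 0.6192 -0.2071  0.1812] yaw -110.5 F [0.  0.2 0.6] w 0.0445 t 39.5
```

```bash
python3 -m jog '[[[0.005,-0.0025,0.02,0,0,0],[0,0,0.03,0,0,0],[0,0,0.02,0,0,0],[0,0,0,0,0,0]]]' 0.045
python3 -c "
from h import *
go(.62,-.2125,.075,250)"
```

```text
clock: 40.02
eef_pos: [0.6192, -0.2078, 0.1128]
tool_rot: [-0.571, 0.821, -0.002, -0.001]
ft_force: [-0.6, 0.1, -0.2]
grip_width: 0.0451
turn [-0.1 -0.2 -0.4] rows 1 shift mm [ 4.1 -2.4 37.8] rows 1 | now [ 0.6192 -0.2078  0.1128] yaw -110.4 F [-0.6  0.1 -0.2] w 0.0451 t 40.0
```

```bash
python3 -m jog '[[[0.004,-0.0025,0.02,0,0,0],[0,0,0.013,0,0,0],[0,0,0.003,0,0,0],[0,0,0,0,0,0]]]' 0.045
python3 -m jog '[[[0,0,0,0,0,0],[0,0,0,0,0,0],[0,0,0,0,0,0],[0,0,0,0,0,0],[0,0,0,0,0,0]]]' 0
python3 -c "
from h import *
go(.62,-.2125,.075,250)"
```

```text
clock: 40.52
eef_pos: [0.6227, -0.2104, 0.0819]
tool_rot: [-0.572, 0.821, -0.005, 0.001]
ft_force: [-0.7, -0.0, -0.4]
grip_width: 0.0451
clock: 41.15
eef_pos: [0.6227, -0.2102, 0.0836]
tool_rot: [-0.571, 0.821, -0.005, 0.002]
ft_force: [-0.7, 0.6, 0.3]
grip_width: 0.0124
turn [-0.6 -0.2 -0.3] rows 1 shift mm [3.1 1.7 8.6] rows 1 | now [ 0.6227 -0.2102  0.0836] yaw -110.3 F [-0.7  0.6  0.3] w 0.0124 t 41.1
```

```bash
python3 -m jog '[[[0,0,-0.004,0,0,0],[0,0,-0.001,0,0,10],[0,0,-0.0003,0,0,10],[0,0,-0.0003,0,0,10],[0,0,-0.0003,0,0,10],[0,0,-0.0003,0,0,10],[0,0,-0.0003,0,0,9],[0,0,0,0,0,0]]]' 0
python3 -c "
from h import *
go(.62,-.2125,.068,188)"
```

```text
clock: 42.15
eef_pos: [0.6236, -0.2122, 0.0791]
tool_rot: [-0.077, 0.997, -0.004, 0.001]
ft_force: [3.7, -1.4, -9.5]
grip_width: 0.0125
turn [-0.5  0.1  0.9] rows 1 shift mm [ 3.6  0.2 11.1] rows 1 | now [ 0.6236 -0.2122  0.0791] yaw -171.1 F [ 3.7 -1.4 -9.5] w 0.0125 t 42.1
```

```bash
python3 -m jog '[[[0,0,0.005,0,0,0.5],[0,0,0.004,0,0,0],[0,0,0.003,0,0,0],[0,0,0,0,0,0]]]' 0
python3 -m jog '[[[0,0,0,0,0,0],[0,0,0,0,0,0]]]' 0.04
python3 -m jog '[[[0,0,-0.03,0,0,0],[0,0,-0.05,0,0,0],[0,0,-0.06,0,0,0],[0,0.05,0,0,0,0],[0,0.06,0,0,0,0],[0,0.06,0,0,0,0],[0,0.06,0,0,0,0],[0,0,0,0,0,0]]]' 0.04
python3 - <<'E'
from h import *
st()
px,K,Rm,t=cam('scene'); p2,K2,R2,t2=cam('top')
import pickle; pickle.dump({'scene':(px,K,Rm,t),'top':(p2,K2,R2,t2)},open('c1.pkl','wb'))
save(np.hstack([px[180:290,140:280],px[210:320,340:480]]),'pics/k9.png',None,2.8)
E
```

```text
clock: 42.65
eef_pos: [0.6239, -0.2123, 0.0679]
tool_rot: [-0.075, 0.997, -0.004, 0.002]
ft_force: [1.7, 0.5, -6.8]
grip_width: 0.0123
clock: 42.9
eef_pos: [0.6246, -0.2125, 0.07]
tool_rot: [-0.075, 0.997, -0.005, 0.003]
ft_force: [-0.9, -0.7, -0.2]
grip_width: 0.04
clock: 43.9
eef_pos: [0.5918, 0.0211, 0.2188]
tool_rot: [-0.074, 0.997, -0.006, 0.011]
ft_force: [-0.7, -0.3, 0.4]
grip_width: 0.0396
43.9 [0.5918 0.0211 0.2188] [[-0.989, -0.148, 0.022], [-0.148, 0.989, -0.01], [-0.02, -0.013, -1.0]] [-0.7 -0.3  0.4] 0.03962383071121933
```

View pics/k9.png

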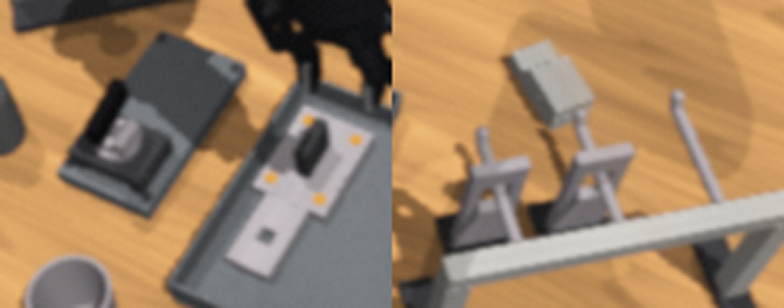

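Run:
```python
from h import *
import pickle
d=pickle.load(open('c1.pkl','rb'))
a=cv2.resize(d['scene'][0][215:265,375:425],(400,400),interpolation=cv2.INTER_CUBIC)
b=cv2.resize(d['top'][0][225:275,175:225],(400,400),interpolation=cv2.INTER_CUBIC)
save(np.hstack([a,b]),'pics/b1.png')
```

```text
(no output)
```

View pics/b1.png

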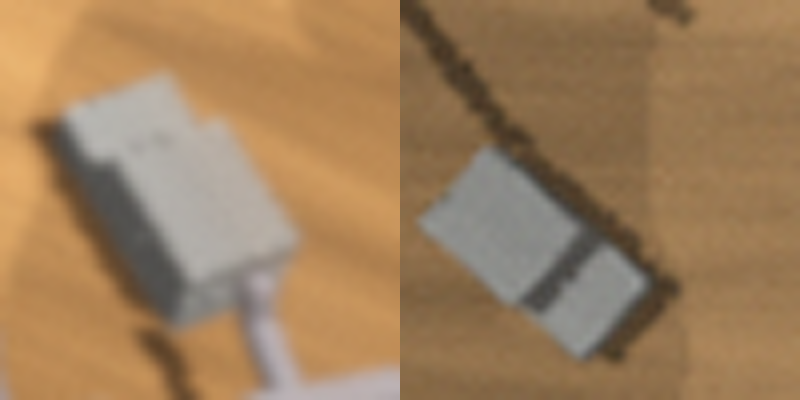

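Run:
```python
from h import *
import pickle
d=pickle.load(open('c1.pkl','rb'));_,K,Rm,t=d['top'];S=d['scene'][1:]
f=lambda p,z:ray(K,Rm,t,(175+(p[0]-400)/8,225+p[1]/8),z)[:2]
h=np.array([f(p,.036) for p in((490,147),(420,220),(518,303),(592,230))]);l=np.array([f(p,.02) for p in((652,282),(583,358))])
print(h.round(4),l.round(4)); a=h[:2].mean(0);b=l.mean(0);v=a-b;print('L',np.linalg.norm(v),'yaw',np.degrees(np.arctan2(v[1],v[0])),'centre',(a+b)/2)
g=lambda p,z:ray(*S,(375+p[0]/8,215+p[1]/8),z)[:2].round(4)
q=[g((295,240),.036),g((185,282),.036),g((215,122),.036),g((105,160),.036),g((65,118),.02),g((168,72),.02)];print(q, 'c',(q[0]+q[1]+q[4]+q[5])/4)
c=(a+b)/2+.015*v/np.linalg.norm(v); print('grip',c)
for y in(130,-50): go(*c,.12,np.degrees(np.arctan2(v[1],v[0]))+ (180 if y>0 else 0))
# rests: projections in both views, from rack estimates
for n in d:
    K,Rm,t=d[n][1:]
    for P in([.52,.352,.187],[.571,.290,.187]): print(n,proj(K,Rm,t,P))
```

```text
[[0.4069 0.3004]
 [0.3788 0.326 ]
 [0.3479 0.2872]
 [0.3758 0.2601]] [[0.3567 0.2393]
 [0.3274 0.2648]]
L 0.07954320517789637 yaw 50.27906827305971 centre [0.36747441 0.28263249]
[array([0.38 , 0.327]), array([0.4105, 0.3015]), array([0.3498, 0.2893]), array([0.3798, 0.263 ]), array([0.3602, 0.2443]), array([0.3275, 0.268 ])] c [0.36955 0.2852 ]
grip [0.37706014 0.29416998]
turn [ -1.2   0.8 -42. ] rows 4 shift mm [-75.1 342.4  98.7] rows 6 | now [0.5925 0.0175 0.2187] yaw -171.8 F [ 0.8 -1.1 -0.4] w 0.0402 t 44.0
turn [  1.    1.5 137.9] rows 13 shift mm [  75.1 -342.4   98.7] rows 6 | now [0.5925 0.0175 0.2187] yaw -171.8 F [ 0.8 -1.1 -0.4] w 0.0402 t 44.0
scene [[415.75931253 264.47879083]]
scene [[379.25991013 271.46474371]]
top [[157.16675606 198.88749412]]
top [[180.44697144 180.95611665]]
```

```bash
python3 -m jog '[[[0,0,0,-1.2,0.8,-10.5],[0,0,0,0,0,-10.5],[0,0,0,0,0,-10.5],[0,0,0,0,0,-10.5],[-0.012,0.057,0,0,0,0],[-0.012,0.057,0,0,0,0],[-0.012,0.057,0,0,0,0],[-0.012,0.057,0,0,0,0],[-0.012,0.057,0,0,0,0],[-0.012,0.05,0,0,0,0],[0,0,0,0,0,0]]]' 0.075
python3 -c "
from h import *
go(.377,.294,.05,230.4)"
```

```text
clock: 45.38
eef_pos: [0.3834, 0.2742, 0.2198]
tool_rot: [-0.42, 0.907, 0.0, 0.006]
ft_force: [-0.3, -0.0, 0.6]
grip_width: 0.0747
turn [-0.3  0.7 -0.7] rows 1 shift mm [-11.2  17.6 169.8] rows 3 | now [0.3834 0.2742 0.2198] yaw -130.3 F [-0.3 -0.   0.6] w 0.0747 t 45.4
```

```bash
python3 -m jog '[[[-0.011,0.0175,0,0,0.7,-0.7],[0,0,0.05,0,0,0],[0,0,0.06,0,0,0],[0,0,0.04,0,0,0],[0,0,0,0,0,0]]]' 0.075
python3 -c "
from h import *
go(.377,.294,-.015,230.4)"
```

```text
clock: 46.0
eef_pos: [0.3881, 0.288, 0.0688]
tool_rot: [-0.42, 0.908, -0.004, 0.005]
ft_force: [0.2, 0.1, 1.1]
grip_width: 0.075
turn [-0.6  0.4 -0.8] rows 1 shift mm [ 2.5 12.4 83.8] rows 2 | now [0.3881 0.288  0.0688] yaw -130.4 F [0.2 0.1 1.1] w 0.075 t 46.0
```

```bash
python3 -m jog '[[[0.0025,0.0125,0.01,-0.6,0.4,-0.8],[0,0,0.03,0,0,0],[0,0,0.02,0,0,0],[0,0,0,0,0,0]]]' 0.075
python3 -c "
from h import *
go(.377,.294,-.015,230.4)"
```

```text
clock: 46.5
eef_pos: [0.3831, 0.297, 0.0135]
tool_rot: [-0.424, 0.905, 0.002, 0.005]
ft_force: [0.0, -0.6, -0.5]
grip_width: 0.0749
turn [-0.1  0.6 -0.2] rows 1 shift mm [ 6.2  2.8 28.5] rows 1 | now [0.3831 0.297  0.0135] yaw -129.8 F [ 0.  -0.6 -0.5] w 0.0749 t 46.5
```

```bash
python3 -m jog '[[[0.006,0.0025,0.012,0,0.6,0],[0,0,0.01,0,0,0],[0,0,0.003,0,0,0],[0,0,0,0,0,0]]]' 0.075
python3 -m jog '[[[0,0,0,0,0,0],[0,0,0,0,0,0],[0,0,0,0,0,0],[0,0,0,0,0,0],[0,0,0,0,0,0]]]' 0
python3 -m jog '[[[0,0,-0.04,0,0,0],[0,0,-0.05,0,0,0],[0,0,-0.05,0,0,0],[0,0,0,0,0,0]]]' 0
python3 -c "
from h import *
go(.5368,.017,.10,182.3)
go(.5368,.017,.10,2.3)"
```

```text
clock: 47.0
eef_pos: [0.3794, 0.2959, -0.0099]
tool_rot: [-0.425, 0.905, 0.0, 0.003]
ft_force: [0.5, 0.2, -0.3]
grip_width: 0.0746
clock: 47.62
eef_pos: [0.3799, 0.2965, -0.0091]
tool_rot: [-0.425, 0.905, 0.0, 0.004]
ft_force: [-0.6, -0.0, -0.6]
grip_width: 0.0388
clock: 48.12
eef_pos: [0.3771, 0.2944, 0.1322]
tool_rot: [-0.425, 0.905, -0.0, 0.001]
ft_force: [0.1, 1.1, -2.6]
grip_width: 0.0385
turn [-0.1  0.1 48. ] rows 5 shift mm [-148.4 -283.6   32.2] rows 5 | now [0.3771 0.2944 0.1322] yaw -129.7 F [ 0.1  1.1 -2.6] w 0.0385 t 48.1
turn [-1.00e-01 -1.00e-01 -1.32e+02] rows 13 shift mm [148.4 283.6  32.2] rows 5 | now [0.3771 0.2944 0.1322] yaw -129.7 F [ 0.1  1.1 -2.6] w 0.0385 t 48.1
```

```bash
python3 -m jog '[[[0,0,0,0,0,9.6],[0,0,0,0,0,9.6],[0,0,0,0,0,9.6],[0,0,0,0,0,9.6],[0,0,0,0,0,9.6],[-0.03,-0.053,0,0,0,0],[-0.03,-0.053,0,0,0,0],[-0.03,-0.053,0,0,0,0],[-0.03,-0.053,0,0,0,0],[-0.03,-0.04,0,0,0,0],[0,0,0,0,0,0]]]' 0
python3 -c "
from h import *
go(.5482,.0307,.05,182.3)"
```

```text
clock: 49.5
eef_pos: [0.5231, 0.0332, 0.1124]
tool_rot: [-0.008, 1.0, -0.007, -0.014]
ft_force: [-0.6, -0.2, -2.0]
grip_width: 0.0385
turn [-0.7 -1.6 -1.3] rows 1 shift mm [-25.   -3.5  62.4] rows 1 | now [0.5231 0.0332 0.1124] yaw -179.0 F [-0.6 -0.2 -2. ] w 0.0385 t 49.5
```

```bash
python3 -m jog '[[[-0.025,-0.0035,0,-0.7,-1.6,-1.3],[0,0,0.03,0,0,0],[0,0,0.025,0,0,0],[0,0,0,0,0,0]]]' 0
python3 -c "
from h import *
go(.5482,.0307,-.005,182.3)"
```

```text
clock: 50.0
eef_pos: [0.5417, 0.0317, 0.0488]
tool_rot: [-0.021, 1.0, 0.001, -0.006]
ft_force: [-0.5, -0.8, -2.0]
grip_width: 0.0387
turn [ 0.1 -0.7  0.1] rows 1 shift mm [-6.4 -1.2 53.8] rows 1 | now [0.5417 0.0317 0.0488] yaw -177.6 F [-0.5 -0.8 -2. ] w 0.0387 t 50.0
```

```bash
python3 -m jog '[[[-0.006,0,0.02,0,-0.7,0],[0,0,0.02,0,0,0],[0,0,0.006,0,0,0],[0,0,0.003,0,0,0],[0,0,0,0,0,0]]]' 0
python3 -m jog '[[[0,0,0.002,0,0,0],[0,0,0.001,0,0,0],[0,0,0,0,0,0]]]' 0
python3 -m jog '[[[0,0,0,0,0,0],[0,0,0,0,0,0]]]' 0.055
python3 -m jog '[[[0,0,-0.04,0,0,0],[0,0,-0.06,0,0,0],[0,0,-0.06,0,0,0],[0,0,-0.0625,0,0,0],[0,0,-0.0625,0,0,0],[0,0,0,0,0,0]]]' 0.06
python3 - <<'E'
from h import *
import pickle
d=pickle.load(open('c1.pkl','rb'))
a=cv2.resize(d['scene'][0][225:325,345:445],(400,400),interpolation=cv2.INTER_CUBIC)
px,*_=cam('scene'); b=cv2.resize(px[195:345,190:340],(400,400),interpolation=cv2.INTER_CUBIC)
save(np.hstack([a,b]),'pics/r1.png'); st()
E
```

```text
clock: 50.62
eef_pos: [0.5469, 0.0348, 0.0007]
tool_rot: [-0.023, 1.0, 0.001, -0.0]
ft_force: [0.4, 0.8, -2.7]
grip_width: 0.0385
clock: 51.0
eef_pos: [0.5482, 0.0349, -0.0008]
tool_rot: [-0.022, 1.0, 0.001, 0.002]
ft_force: [0.2, 0.8, -2.0]
grip_width: 0.0388
clock: 51.25
eef_pos: [0.5491, 0.0349, 0.0]
tool_rot: [-0.022, 1.0, 0.001, 0.002]
ft_force: [0.4, -0.0, 0.6]
grip_width: 0.055
clock: 52.0
eef_pos: [0.5476, 0.0341, 0.2912]
tool_rot: [-0.022, 1.0, 0.001, 0.003]
ft_force: [0.5, -0.4, -0.1]
grip_width: 0.0601
52.05 [0.5464 0.034  0.2882] [[-0.999, -0.045, 0.001], [-0.045, 0.999, 0.002], [-0.001, 0.002, -1.0]] [-0.   0.6 -0.2] 0.06029968649639907
```

View pics/r1.png

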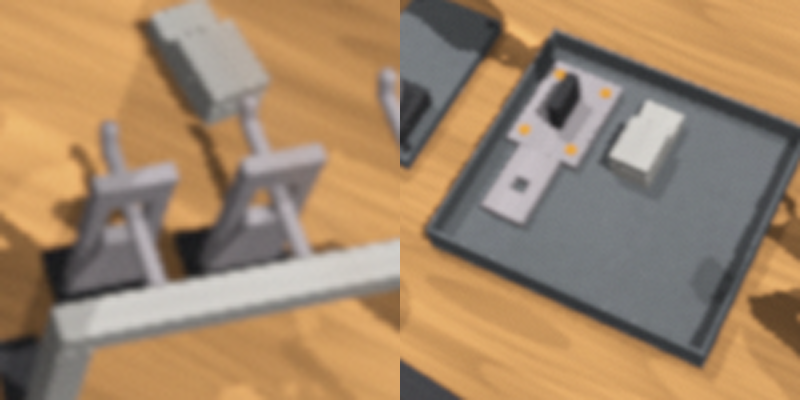

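Run:
```python
from h import *
import pickle
d=pickle.load(open('c1.pkl','rb'));S=d['scene'][1:]
g=lambda p,z:ray(*S,(345+p[0]/4,225+p[1]/4),z)[:2]
for c,e in(((135,180),((94,186),(177,174))),((285,162),((247,168),(324,156)))):
    a,b=g(e[0],.187),g(e[1],.187);v=b-a;print(g(c,.187).round(4),'len',np.linalg.norm(v),np.degrees(np.arctan2(v[1],v[0])))
T=d['top'][1:]
B=lambda p,z: ray(*T,(100+(p[0]-399)/3,150+p[1]/3),z)[:2].round(4)
# web tops in m1 top tile
print('top',B((578,150),.187),B((650,95),.187))
```

```text
[0.5683 0.2878] len 0.04471320343662987 126.66925193988253
[0.5218 0.3537] len 0.04208421859787513 127.33403682214522
top [0.517  0.3449] [0.5691 0.281 ]
```

```bash
python3 -m jog '[[[0,0,0,0,0,10.7],[0,0,0,0,0,10.7],[0,0,0,0,0,10.7],[0,0,0,0,0,10.7],[0,0,0,0,0,10.7],[0,0,0,0,0,0]]]' 0.05
python3 -c "
from h import *
go(.52,.351,.24,128.5)"
```

```text
clock: 52.8
eef_pos: [0.5415, 0.0337, 0.2773]
tool_rot: [0.433, 0.901, -0.003, -0.008]
ft_force: [0.3, -0.2, 0.2]
grip_width: 0.0498
turn [-0.7 -0.7  0.1] rows 1 shift mm [261.7 180.7  37.3] rows 5 | now [0.5415 0.0337 0.2773] yaw 128.6 F [ 0.3 -0.2  0.2] w 0.0498 t 52.8
```

```bash
python3 -m jog '[[[0.052,0.036,0,-0.7,-0.7,0],[0.052,0.036,0,0,0,0],[0.052,0.036,0,0,0,0],[0.052,0.036,0,0,0,0],[0.045,0.03,0,0,0,0],[0,0,0,0,0,0]]]' 0.05
python3 -c "
from h import *
go(.52,.351,.24,128.5)"
```

```text
clock: 53.55
eef_pos: [0.5164, 0.342, 0.2681]
tool_rot: [0.427, 0.904, -0.005, -0.003]
ft_force: [-0.6, 0.1, -0.5]
grip_width: 0.0504
turn [-0.7 -0.1  1. ] rows 1 shift mm [ 4.7  8.4 28.1] rows 1 | now [0.5164 0.342  0.2681] yaw 129.5 F [-0.6  0.1 -0.5] w 0.0504 t 53.5
```

```bash
python3 -m jog '[[[0.0047,0.0084,0.02,-0.7,0,1],[0,0,0.03,0,0,0],[0,0,0.02,0,0,0],[0,0,0,0,0,0]]]' 0.05
python3 - <<'E'
from h import *
go(.52,.351,.143,128.5)
px,*_=cam('scene'); save(px[190:310,340:500],'pics/r2.png',None,5)
E
```

```text
clock: 54.05
eef_pos: [0.5189, 0.3476, 0.1928]
tool_rot: [0.431, 0.902, -0.002, -0.001]
ft_force: [0.2, -0.1, 0.7]
grip_width: 0.0501
turn [-0.3  0.   0.4] rows 1 shift mm [ 2.   3.  49.8] rows 1 | now [0.5189 0.3476 0.1928] yaw 128.9 F [ 0.2 -0.1  0.7] w 0.0501 t 54.0
```

View pics/r2.png

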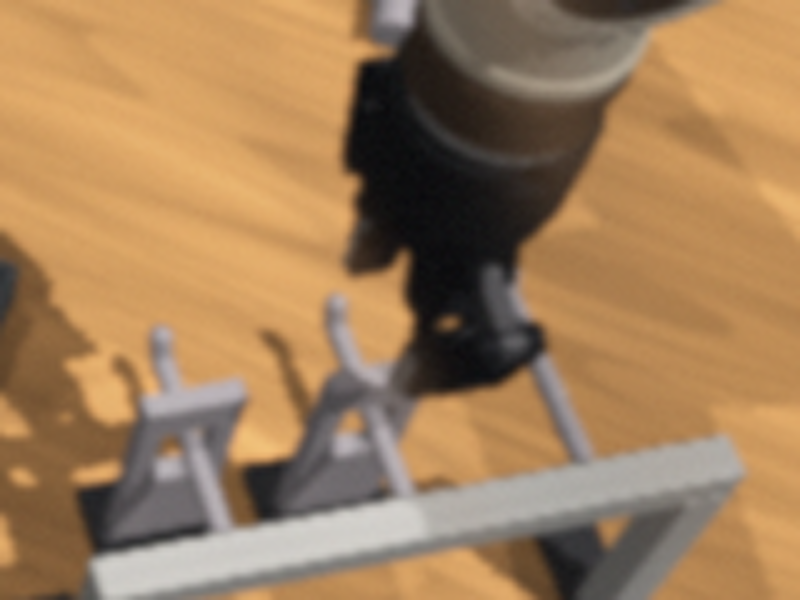

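```bash
python3 -m jog '[[[0.002,0.003,0.02,0,0,0.4],[0,0,0.02,0,0,0],[0,0,0.008,0,0,0],[0,0,0,0,0,0]]]' 0.05
python3 -c "
from h import *
go(.52,.351,.143,128.5)"
python3 -m jog '[[[0,0,0,0,0,0],[0,0,0,0,0,0],[0,0,0,0,0,0],[0,0,0,0,0,0],[0,0,0,0,0,0]]]' 0
python3 -c "
from h import *
go(.52,.351,.143,128.5)"
```

```text
clock: 54.6
eef_pos: [0.5238, 0.3506, 0.1503]
tool_rot: [0.434, 0.901, 0.002, 0.002]
ft_force: [0.1, 0.1, -0.2]
grip_width: 0.0501
turn [0.3 0.1 0. ] rows 1 shift mm [ 2.6 -2.7  7.3] rows 1 | now [0.5238 0.3506 0.1503] yaw 128.5 F [ 0.1  0.1 -0.2] w 0.0501 t 54.6
clock: 55.22
eef_pos: [0.5247, 0.3509, 0.1529]
tool_rot: [0.434, 0.901, 0.003, 0.003]
ft_force: [-1.1, -0.1, -0.7]
grip_width: 0.0073
turn [0.5 0.1 0. ] rows 1 shift mm [ 3.  -3.6  9.9] rows 1 | now [0.5247 0.3509 0.1529] yaw 128.5 F [-1.1 -0.1 -0.7] w 0.0073 t 55.2
```

```bash
python3 -m jog '[[[0,0,0,0,0,0],[0,0,0,0,0,0],[0,-0.001,0.008,0,0,0],[0,0,0.005,0,0,0]]]' 0.03
python3 -m jog '[[[0,0,0,0,0,0],[0,0,0,0,0,0],[0,0,0,0,0,0],[0,0,0,0,0,0]]]' 0
python3 -c "
from h import *
go(.52,.351,.143,128.5)"
python3 -m jog '[[[0,0,-0.01,0,0,0],[0,0,-0.008,0,0,0],[0,0,-0.003,0,0,0],[0,0,0,0,0,0]]]' 0
```

```text
clock: 55.72
eef_pos: [0.5246, 0.3509, 0.14]
tool_rot: [0.434, 0.901, 0.004, 0.003]
ft_force: [0.2, 0.4, -0.4]
grip_width: 0.03
clock: 56.22
eef_pos: [0.5242, 0.3506, 0.1394]
tool_rot: [0.434, 0.901, 0.004, 0.003]
ft_force: [-1.1, 0.5, -0.5]
grip_width: 0.0088
turn [0.5 0.1 0.1] rows 1 shift mm [ 2.9 -3.1 -3.6] rows 1 | now [0.5242 0.3506 0.1394] yaw 128.6 F [-1.1  0.5 -0.5] w 0.0088 t 56.2
clock: 56.72
eef_pos: [0.5236, 0.3502, 0.1607]
tool_rot: [0.434, 0.901, 0.003, 0.002]
ft_force: [0.1, 0.7, -2.3]
grip_width: 0.0087
```

```bash
python3 -m jog '[[[0,-0.015,0,0,0,0],[0,-0.02,0,0,0,0],[0,-0.02,0,0,0,0],[0,-0.02,0,0,0,0],[0,-0.02,0,0,0,0],[0,0,0,0,0,0],[0,0,-0.05,0,0,0],[0,0,0,0,0,0]]]' 0
python3 -c "
from h import *
a=np.radians(2.3);c=np.array([.581,.037])
f=lambda x,y:(c+np.array([np.cos(a)*x-np.sin(a)*y,np.sin(a)*x+np.cos(a)*y])).round(4)
print(f(-.06,.075),f(.05,.07)); go(*f(.05,.07),.18,128.5); go(*f(-.06,.075),.18,128.5)"
```

```text
clock: 57.72
eef_pos: [0.447, 0.2895, 0.2093]
tool_rot: [0.434, 0.901, 0.002, 0.002]
ft_force: [0.8, 1.1, -2.3]
grip_width: 0.0086
[0.518  0.1095] [0.6282 0.109 ]
turn [0.3 0.1 0.1] rows 1 shift mm [-254.    29.4   29.3] rows 5 | now [0.447  0.2895 0.2093] yaw 128.6 F [ 0.8  1.1 -2.3] w 0.0086 t 57.7
turn [0.3 0.1 0.1] rows 1 shift mm [-185.   -56.5   29.3] rows 3 | now [0.447  0.2895 0.2093] yaw 128.6 F [ 0.8  1.1 -2.3] w 0.0086 t 57.7
```

```bash
python3 -m jog '[[[-0.039,-0.031,0,0,0,0],[-0.039,-0.031,0,0,0,0],[-0.044,0.023,0,0,0,0],[-0.044,0.023,0,0,0,0],[-0.044,0.023,0,0,0,0],[-0.035,0.018,0,0,0,0],[0,0,0,0,0,0],[0,0,0,0,0,0]]]' 0
python3 -c "
from h import *
go(.6282,.109,.11,128.5)"
```

```text
clock: 58.72
eef_pos: [0.6238, 0.11, 0.1982]
tool_rot: [0.433, 0.902, -0.001, -0.003]
ft_force: [-0.5, -0.1, -2.7]
grip_width: 0.0085
turn [-0.2 -0.2  0.2] rows 1 shift mm [-3.5  2.9 88.2] rows 2 | now [0.6238 0.11   0.1982] yaw 128.7 F [-0.5 -0.1 -2.7] w 0.0085 t 58.7
```

```bash
python3 -m jog '[[[-0.003,0.002,0.03,0,0,0],[0,0,0.03,0,0,0],[0,0,0.02,0,0,0],[0,0,0,0,0,0]]]' 0
python3 -c "
from h import *
go(.6282,.109,.0925,128.5)"
```

```text
clock: 59.22
eef_pos: [0.6233, 0.1123, 0.1163]
tool_rot: [0.43, 0.903, -0.001, -0.003]
ft_force: [-0.7, 0.6, -2.7]
grip_width: 0.0086
turn [-0.2 -0.3  0.5] rows 1 shift mm [-5.6  1.7 23.8] rows 1 | now [0.6233 0.1123 0.1163] yaw 129.0 F [-0.7  0.6 -2.7] w 0.0086 t 59.2
```

```bash
python3 -m jog '[[[0,0,0.012,0,0,0],[0,0,0.006,0,0,0],[0,0,0.003,0,0,0],[0,0,0,0,0,0]]]' 0
python3 -m jog '[[[0,0,0.001,0,0,0],[0,0,0.001,0,0,0],[0,0,0,0,0,0]]]' 0
```

```text
clock: 59.72
eef_pos: [0.6242, 0.1138, 0.0973]
tool_rot: [0.43, 0.903, 0.001, -0.001]
ft_force: [0.0, 0.4, -3.5]
grip_width: 0.0087
clock: 60.1
eef_pos: [0.625, 0.1137, 0.0961]
tool_rot: [0.43, 0.903, 0.001, -0.0]
ft_force: [-0.3, 0.0, -1.7]
grip_width: 0.0088
```

```bash
python3 -m jog '[[[0,0,0.001,0,0,0],[0,0,0,0,0,0]]]' 0
```

```text
clock: 60.35
eef_pos: [0.6251, 0.1136, 0.0952]
tool_rot: [0.43, 0.903, 0.001, -0.0]
ft_force: [-0.4, -0.3, -2.4]
grip_width: 0.0088
```

```bash
for i in 1 2; do python3 -m jog '[[[0,0,0.0012,0,0,0],[0,0,0.0006,0,0,0],[0,0,0,0,0,0]]]' 0 | sed -n '2p;4p'; done
```

```text
eef_pos: [0.6251, 0.1137, 0.0932]
ft_force: [-0.4, -0.0, -3.8]
eef_pos: [0.6253, 0.1138, 0.0926]
ft_force: [0.7, -0.2, -3.0]
```

```bash
python3 -m jog '[[[0,0,0.0015,0,0,0],[0,0,0.001,0,0,0],[0,0,0,0,0,0]]]' 0 | sed -n '2p;4p'; python3 -m jog '[[[0,0,0.001,0,0,0],[0,0,0,0,0,0],[0,0,0,0,0,0]]]' 0.025 
python3 -m jog '[[[0,0,-0.03,0,0,0],[0,0,-0.05,0,0,0],[0,0,-0.06,0,0,0],[0,0,-0.06,0,0,0],[0,0,0,0,0,0]]]' 0.045
python3 -c "
from h import *
go(.569,.287,.21,128.5)"
```

```text
eef_pos: [0.6254, 0.1139, 0.0926]
ft_force: [-0.2, 0.3, -0.6]
clock: 61.85
eef_pos: [0.6266, 0.1141, 0.0912]
tool_rot: [0.43, 0.903, 0.003, 0.002]
ft_force: [0.4, -0.6, 0.4]
grip_width: 0.0248
clock: 62.48
eef_pos: [0.6257, 0.1133, 0.2955]
tool_rot: [0.43, 0.903, 0.003, 0.001]
ft_force: [1.4, 0.8, 0.3]
grip_width: 0.0451
turn [ 0.3 -0.   0.6] rows 1 shift mm [171.3  63.7  85.5] rows 3 | now [0.6257 0.1133 0.2955] yaw 129.1 F [1.4 0.8 0.3] w 0.0451 t 62.5
```

```bash
python3 -m jog '[[[0.057,0.022,0,0,0,0.6],[0.057,0.022,0.01,0,0,0],[0.053,0.019,0.01,0,0,0],[0,0,0.03,0,0,0],[0,0,0,0,0,0]]]' 0.045
python3 -c "
from h import *
go(.571,.288,.141,128.5)"
```

```text
clock: 63.1
eef_pos: [0.57, 0.2873, 0.2402]
tool_rot: [0.436, 0.9, 0.002, 0.0]
ft_force: [-0.1, -0.2, 0.2]
grip_width: 0.0451
turn [ 0.2 -0.  -0.2] rows 1 shift mm [-0.1  1.2 99.2] rows 2 | now [0.57   0.2873 0.2402] yaw 128.3 F [-0.1 -0.2  0.2] w 0.0451 t 63.1
```

```bash
python3 -m jog '[[[0,0,0.04,0,0,0],[0,0,0.03,0,0,0],[0,0,0.015,0,0,0],[0,0,0.008,0,0,0],[0,0,0,0,0,0]]]' 0.045
python3 -c "
from h import *
go(.571,.288,.140,128.5)"
```

```text
clock: 63.72
eef_pos: [0.5743, 0.2867, 0.1495]
tool_rot: [0.438, 0.899, 0.005, 0.003]
ft_force: [-0.0, -0.7, 0.0]
grip_width: 0.0448
turn [ 0.7  0.  -0.4] rows 1 shift mm [ 3.1 -1.8  9.5] rows 1 | now [0.5743 0.2867 0.1495] yaw 128.1 F [-0.  -0.7  0. ] w 0.0448 t 63.7
```

```bash
python3 -m jog '[[[0.002,-0.001,0.006,0.6,0,0],[0,0,0.004,0,0,0],[0,0,0.002,0,0,0]]]' 0.045
python3 -m jog '[[[0,0,0,0,0,0],[0,0,0,0,0,0],[0,0,0,0,0,0],[0,0,0,0,0,0],[0,0,0,0,0,0]]]' 0
python3 -m jog '[[[0,0,-0.01,0,0,0],[0,0,-0.008,0,0,0],[0,0,-0.003,0,0,0],[0,0,0,0,0,0]]]' 0
```

```text
clock: 64.1
eef_pos: [0.574, 0.2886, 0.1397]
tool_rot: [0.438, 0.899, 0.002, 0.002]
ft_force: [0.1, 0.3, 0.4]
grip_width: 0.0447
clock: 64.72
eef_pos: [0.5735, 0.2883, 0.1402]
tool_rot: [0.438, 0.899, 0.002, 0.002]
ft_force: [-0.6, -0.7, 0.7]
grip_width: 0.008
clock: 65.22
eef_pos: [0.573, 0.2881, 0.1613]
tool_rot: [0.438, 0.899, 0.001, 0.001]
ft_force: [0.7, 0.7, -3.8]
grip_width: 0.0084
```

```bash
python3 -m jog '[[[0,-0.015,0,0,0,0],[0,-0.02,0,0,0,0],[0,-0.02,0,0,0,0],[0,-0.02,0,0,0,0],[0,-0.02,0,0,0,0],[0,0,0,0,0,0],[0,0,-0.03,0,0,0],[0,0,0,0,0,0]]]' 0
python3 -c "
from h import *
go(.517,.112,.13,128.5)"
```

```text
clock: 66.22
eef_pos: [0.4964, 0.2284, 0.1897]
tool_rot: [0.438, 0.899, 0.001, 0.001]
ft_force: [0.4, -0.4, -2.8]
grip_width: 0.0089
turn [ 0.1  0.1 -0.4] rows 1 shift mm [-103.9  -56.3   59.7] rows 2 | now [0.4964 0.2284 0.1897] yaw 128.1 F [ 0.4 -0.4 -2.8] w 0.0089 t 66.2
```

```bash
python3 -m jog '[[[-0.035,-0.019,0,0,0,0],[-0.035,-0.019,0,0,0,0],[-0.032,-0.018,0,0,0,0],[0,0,0,0,0,0],[0,0,0.02,0,0,0],[0,0,0.02,0,0,0],[0,0,0.015,0,0,0],[0,0,0,0,0,0]]]' 0
python3 -c "
from h import *
go(.517,.112,.093,128.5)"
```

```text
clock: 67.22
eef_pos: [0.5167, 0.1151, 0.124]
tool_rot: [0.435, 0.9, 0.0, -0.002]
ft_force: [-0.0, 0.7, -2.1]
grip_width: 0.0084
turn [-0.1 -0.2 -0.1] rows 1 shift mm [-2.6 -1.7 31. ] rows 1 | now [0.5167 0.1151 0.124 ] yaw 128.4 F [-0.   0.7 -2.1] w 0.0084 t 67.2
```

```bash
python3 -m jog '[[[0,0,0.015,0,0,0],[0,0,0.01,0,0,0],[0,0,0.004,0,0,0],[0,0,0.002,0,0,0],[0,0,0,0,0,0]]]' 0 | sed -n '2p;4p'; python3 -m jog '[[[0,0,0.0015,0,0,0],[0,0,0.001,0,0,0],[0,0,0,0,0,0]]]' 0 | sed -n '2p;4p'
```

```text
eef_pos: [0.5186, 0.117, 0.0944]
ft_force: [-0.3, 1.0, -2.5]
eef_pos: [0.5192, 0.1172, 0.0936]
ft_force: [-0.3, -0.2, -2.2]
```

```bash
python3 -m jog '[[[0,0,0.0015,0,0,0],[0,0,0.001,0,0,0],[0,0,0,0,0,0]]]' 0 | sed -n '2p;4p'; python3 -m jog '[[[0,0,0.001,0,0,0],[0,0,0,0,0,0],[0,0,0,0,0,0]]]' 0.025 
python3 -m jog '[[[0,0,-0.03,0,0,0],[0,0,-0.05,0,0,0],[0,0,-0.06,0,0,0],[-0.02,-0.05,-0.05,0,0,0],[0,-0.06,0,0,0,0],[0,-0.06,0,0,0,0],[0,-0.06,0,0,0,0],[0,0,0,0,0,0]]]' 0.045
python3 - <<'E'
from h import *
st(); px,*_=cam('scene'); save(px[100:370,120:480],'pics/end.png',None,2.2)
E
```

```text
eef_pos: [0.5194, 0.1174, 0.0936]
ft_force: [-0.3, 0.3, -2.0]
clock: 68.97
eef_pos: [0.5206, 0.1176, 0.0922]
tool_rot: [0.435, 0.9, 0.004, 0.002]
ft_force: [0.1, 0.6, 0.2]
grip_width: 0.0254
clock: 69.97
eef_pos: [0.3536, -0.0389, 0.2774]
tool_rot: [0.434, 0.901, 0.004, 0.004]
ft_force: [0.2, -0.2, -0.0]
grip_width: 0.0453
69.975 [ 0.3536 -0.0389  0.2774] [[-0.623, 0.782, 0.011], [0.782, 0.623, 0.003], [-0.005, 0.011, -1.0]] [ 0.2 -0.2 -0. ] 0.04528318952854443
```

View pics/end.png

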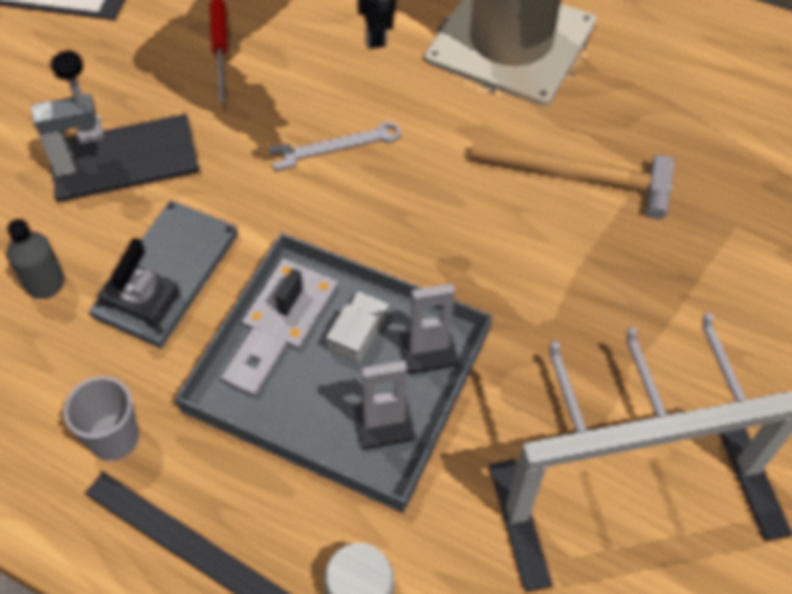

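```bash
python3 -c "
from h import *
print(bot.job_done())"
```

```text
the job is handed in; nothing more can be done
None
```

I finished every step of the job and handed it in at about 70 s. No verdict came back, so this rests on my own readings.

**What I did**
- **Plunger:** I latched it open, then dropped it home again after the plate was out.
- **Plate:** I drew it out, laid it on the anvil and released it. After the gauge reading I put it flat in the tray.
- **Gauge:** I pressed the foot onto the tongue for about 1.2 s, ending at about 31 N.
- **Tray:** The block and both work rests went in; only two rests were hanging on the rack.

**What the last checks showed**
- The final picture shows the plate and block lying in the tray and the two rests upright. The knob looks home, the foot is back up, the bottle is where it was, and the arm is clear.
- The gauge reading was inferred, not read: the foot stopped about 0.043 m after the force first rose, and pressing harder moved it no further.

**What disagreed or failed**
- The real fingertips sit about 27 mm behind the reported TCP. I found this when the cap press came 27 mm lower than expected.
- Because of this, the first knob and rib grips held only a few millimetres, and my first try at regripping the plate on the anvil closed on nothing. I allowed for the offset afterwards and repeated that grip.
- My first grip on one of the rests was also too shallow, so I took it again lower before lifting.
- I viewed 19 pictures against a budget of 14, which is more than the one or two extra allowed.

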